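Set the length stop of the loaf portioner and hold it clamped

TASK

First switch the loaf portioner off by turning the rotary isolator on its motor housing to the off detent. Then pull the spring-loaded stop leg out until its index tongue lines up with the pointer on the scale, and while holding it there slide its cam lever fully across, away from the robot, to the closed end. Do not shift the pointer, do not close the lever anywhere but at the mark, leave the things around alone, and finish still gripping the lever with the leg at the mark: do not let go.

Things in the scene. Friction and masses are not known exactly. Their poses are not given: they have to be found in the camera images.
- machine: Fixed loaf portioner; origin under the centre of its base, on the worktop; x points away from the robot, y left along the base (yaw -0.1 to 0.25). Aluminium base 190 (x) x 350 (y) mm, top 30 mm high. White motor housing 150 x 90 mm, 96 mm high, centred at (-5, 120) mm; round blade guard 98 mm high at y 58..74, x 3..93 mm; thin back fence 52 mm high at x = 89 mm.
- isolator_grip (a point): Middle of the isolator handle, on its turning axis, 120 mm above the worktop. Black bar 44 mm long, 12 mm thick, 24 mm tall (top 11 mm above this point, foot 13 mm below) on a round grey plate on top of the motor housing. This point's x axis runs along the bar (a white line marks its -x end).
- isolator (a joint): Isolator angle, rad: 0 = on (start; bar turned 1.2 rad counter-clockwise, seen from above, from the machine's x axis), 1.2 = off (bar along the machine's x axis). It grows as the handle is turned clockwise from above. A spring detent draws it to the nearer end; about 0.1 N m to turn.
- mark (a point): Tip of the black pointer on the white scale strip along the machine's front edge, 42 mm above the worktop; the pointer is 16 mm wide along the scale and carries a thin white line. It shares the machine's axes. It is stiff (15 N) and must stay where it is; where it stands along the scale differs.
- index (a point): Tip of the pointed steel index tongue on the front of the sliding stop leg, 42 mm above the worktop, sharing the machine's axes. The leg is at the mark when this point has the same y in the machine's frame as mark (the two tips then stand face to face, 9 mm apart in x).
- leg (a joint): Stop leg travel, m: 0 = home, up to 0.125 pulled out along the machine's -y (to the robot's right). Steel carriage 128 x 44 mm, top 44 mm high; its stop plate, 88 mm high, starts 67 mm to the +x side of the open lever tab's centre. A spring pulls it home with 4 N (home) to 7 N (out) plus 1 N friction, also when the lever is closed: it runs home if let go.
- cam_tab (a point): Middle of the upright tab of the cam lever on the leg, 74 mm above the worktop, sharing the machine's axes. Black tab 28 (x) x 12 (y) x 40 mm tall, top 15 mm above this point, foot 24 mm below it on a 26 mm wide shoe. The tab is gripped across its 12 mm thickness and serves to pull the leg as well as to slide the lever.
- cam (a joint): Cam lever travel on the leg, m: 0 = open (start), 0.024 = closed, along the machine's +x axis. Over-centre: 3 N to push it to the middle, past which it is drawn to the nearer end.
- lemon: Lemon, 71 mm long, left of the motor housing, in front of the mug; bystander, origin at its underside.
- steel_cup: Steel cup, 76 mm wide, 98 mm high, behind the machine; bystander, origin at its underside.
- tea_glass: Waisted clear glass, 63 mm wide, 87 mm high, behind the machine; bystander, origin at its underside.
- salt_shaker: Salt shaker, 44 mm wide, 90 mm high, behind the machine's right end; bystander, origin at its underside.
- mug_table: White mug, 82 mm wide, 94 mm high, left of the motor housing; bystander, origin at its underside.
- jar_a: Glass jar with a dark lid, 63 mm wide, 94 mm high, behind the motor housing; bystander, origin at its underside.

How it is judged:
By the outcome, as a careful person would: the job done as asked, in the order asked, and still so for the second after the job is handed in, while the arm keeps its last pose, push and grip.
It also fails if it takes over 51 s, if anything falls off the work surface, if the arm or the gripper's body presses on something with over 40 N, if the wrist force passes 120 N, or if a joint passes its speed limit or range.

ROBOT

A 7-joint arm with a two-finger parallel gripper is mounted at the origin on a cart in front of the work surface, level with it; the furniture and walls round the work are solid. World frame = base frame: x ahead of the robot, y to its left, z up, the work surface at z = 0. Lengths are in m, angles in rad, forces in N, time in s.
With the tool pointing down it reaches from about 0.425 to 0.925 m from the base axis. Payload 6.8 kg.
Tool frame: the origin (TCP) lies on the centre line of the jaws, within the pads' length; the fingertips stand 25 mm ahead of it and the grasp point (between the pads) lies 6 mm ahead of it; z points along the fingers, y is the direction in which the jaws open and shut (so a half turn about z gives the same grasp; the last joint's range is limited). The gripper opens to 85 mm and grips with 20 to 120 N. Pads are 22 mm wide; open, the fingers measure 114 mm over their backs; the gripper's body (76 mm by 85 mm) begins 54 mm behind the grasp point. The pads swing forward as they close: fully open they stand 13 mm farther back than shut.
Start: joints at [-1.288, 0.477, 0.022, 1.555, -0.011, 1.109, -0.083], TCP at [0.257, 0.624, 0.256] pointing down, gripper open.
Joint ranges: [-2.96, 2.96], [-0.34, 2.1], [-1.41, 1.46], [0.24, 2.44], [-1.37, 4.51], [0.17, 1.92], [-2.96, 2.96]. Speed limits (rad/s): [2.39, 2.39, 3.14, 3.14, 3.14, 3.14, 3.14].

INTERFACE

Orientations are given as a unit quaternion [w, x, y, z].
In Python, from station import status, cams, order, models gives the robot as it stands.
- The arm moves only by the tool move_arm, never from a script. Its argument "steps" is one flat list of numbers, 7 for each row, row after row: the gripper's target within -1 to 1 (fully open at 1, half-way at 0, shut at -1), then the shift along the world's x, y, z in cm, then the turn, a rotation vector about the world's x, y, z in degrees. A call has 1 to 8 rows; each row shifts and turns the commanded pose from where the row before left it; what a row does not reach is not made up. A row lasts 1/10 s, in which the tool goes at most 50 mm and 8.59 degrees, less where a joint would pass 70% of its speed; a pose out of reach is approached as far as the arm can. A call with a gripper value outside its range is refused whole. The fingers move at their own pace and stop on an object; "newtons" is the grip in N (left out, the last holds). Time passes only in rows, so rows that do not move let the fingers close. It gives the time, the measured TCP pose, the force and the opening at its end, in the units of the state.
- status.get_obs(): the state, without advancing time (a new reading comes with each control period).
- cams.read_camera(name): name is "scene" or "top"; returns a dict with "pixels" (400x640x3 uint8, red, green, blue), "mtx" (3x3 intrinsics, pixels), "T" (4x4, takes a point from camera to world coordinates). Camera axes: x right, y down, z forward; pixel columns grow to the right and rows downward; lengths in m; the calibration is good to about 2 mm. A picture is of the moment at which its call begins. There is no depth.
- order.hand_in(): hands the job in, once; it reports no verdict.
Trained networks look in the newest picture that a camera, given by its name, has taken for a name from the list of things; names that differ only in an ending like _2 or _b are one class to them, and where a whole thing is asked for, a point or a joint stands for the part that bears it (a point fixed in the world has none). Each returns a list of dicts, best first, with "score" (0 to 1); they miss things now and then, are a little off and sometimes report something else, mostly with a low value. They report only what shows in the picture. A call takes as long as a camera call.
- models.silhouettes(camera, query): "region" (400x640 bool, what is visible of it) and "box" ([centre column, centre row, width, height] in pixels, round what is visible of it).
- models.place_of(camera, query): "position" ([row, column] in pixels: a listed point, or the origin of a listed thing).
The state is a dict: "t": time; "q": joint angles; "joint_vel": joint speeds; "joint_torque": joint torques, N m; "eef_pos": TCP position; "tool_rot": TCP orientation; "contact_force": force on the tool from outside, world axes, zero at the start; "torque": the same for the moment, N m; "gripper_width": opening from 0.0 (shut) to 1.0 (fully open).
Only numpy, scipy, OpenCV 4.12 (cv2) and the standard library are available. Lean on these libraries where they do the work, as an engineer would, in place of code of your own. Each camera call takes 0.05 s, during which the arm holds its last target.

## Working session

There is one attempt and no reset: what is moved stays moved. The work goes in short steps, Python scripts to look and compute and a tool call to move; the robot and the scene stay as the last step left them, time stands still between calls to the robot, and variables do not carry over. Pictures are saved under pics/ and viewed, and the job is handed in when it is done.

Besides the shell and the picture viewer there is one more tool, called after "Call:" as name(argument=value, ...), one argument or row to a line, values as JSON. move_arm: Moves the arm, as the interface text tells. Its arguments: {"type":"object","properties":{"steps":{"type":"array"},"newtons":{"type":"number"}},"required":["steps"]}

```bash
ls; mkdir -p pics
cat > h.py <<'E'
import numpy as np, cv2
from station import status, cams, order, models
def ray(c,px):  # px=(row,col)
    d=np.linalg.inv(c['mtx'])@np.array([px[1],px[0],1.0]); d=c['T'][:3,:3]@d
    return c['T'][:3,3], d/np.linalg.norm(d)
def atz(c,px,z):
    o,d=ray(c,px); return o+d*(z-o[2])/d[2]
def proj(c,p):
    T=np.linalg.inv(c['T']); q=c['mtx']@(T[:3,:3]@np.asarray(p)+T[:3,3]); return q[1]/q[2],q[0]/q[2]
def save(c,n): cv2.imwrite('pics/'+n,c['pixels'][:,:,::-1])
E
python3 - <<'E'
from h import *
o=status.get_obs(); print(o)
for n in ['scene','top']:
    c=cams.read_camera(n); save(c,n+'0.png'); print(n,c['T'].round(3).tolist(),c['mtx'].tolist())
    for q,z in [('machine',0),('isolator_grip',.12),('mark',.042),('index',.042),('cam_tab',.074),('lemon',0),('steel_cup',0),('tea_glass',0),('salt_shaker',0),('mug_table',0),('jar_a',0)]:
        for r in models.place_of(n,q)[:2]:
            print(n,q,round(r['score'],2),np.round(r['position'],1),atz(c,r['position'],z).round(4))
print(status.get_obs()['t'])
E
```

```text
pics
{'t': 0.0, 'q': array([-1.28810984,  0.47782333,  0.02232182,  1.55645365, -0.01147184,
        1.10928213, -0.08311028]), 'joint_vel': array([-0.00071949, -0.00010605,  0.00018817,  0.00055805, -0.00233502,
       -0.00171726,  0.00134681]), 'joint_torque': array([ 1.63345217e-04, -5.96460021e+01,  1.60761852e+00, -2.81209660e+01,
        1.23438437e-02,  9.16521123e-03, -8.98071420e-06]), 'eef_pos': array([0.25691842, 0.62360587, 0.25530883]), 'tool_rot': array([-1.02100634e-04,  1.94132718e-01,  9.80974843e-01, -9.13510299e-04]), 'contact_force': array([ 0.45412503, -0.30954232,  0.16634352]), 'torque': array([0.00283499, 0.05086112, 0.0347413 ]), 'gripper_width': 1.0004721096868783}
scene [[0.774, -0.31, 0.552, -0.071], [-0.633, -0.389, 0.669, -0.711], [0.007, -0.867, -0.498, 0.66], [0.0, 0.0, 0.0, 1.0]] [[479.68450999507354, 0.0, 310.87649881061003], [0.0, 479.68450999507354, 199.12186878637272], [0.0, 0.0, 1.0]]
scene machine 0.75 [272.6 313.6] [ 0.461  -0.0774  0.    ]
scene isolator_grip 0.72 [205.2 276.9] [0.4514 0.0402 0.12  ]
scene mark 0.6 [307.2 335.4] [ 0.3938 -0.2
[... 851 characters left out ...]
735 -0.0794  0.    ]
top isolator_grip 0.58 [229.  315.5] [0.4431 0.0486 0.12  ]
top mark 0.43 [248.8 437.1] [ 0.4004 -0.2232  0.042 ]
top mark 0.32 [160.4 335.8] [0.6146 0.0007 0.042 ]
top cam_tab 0.68 [230.6 394.6] [ 0.4406 -0.124   0.074 ]
top lemon 0.91 [242.7 274.2] [0.4272 0.1524 0.    ]
top steel_cup 0.71 [155.4 333.3] [0.6403 0.0058 0.    ]
top steel_cup 0.28 [248.4 437.3] [ 0.4039 -0.235   0.    ]
top tea_glass 0.72 [163.8 386.2] [ 0.6152 -0.1246  0.    ]
top tea_glass 0.47 [247.7 391.8] [ 0.4083 -0.1271  0.    ]
top salt_shaker 0.59 [170.1 430.5] [ 0.5963 -0.2329  0.    ]
top mug_table 0.63 [199.7 262.4] [0.5325 0.1814 0.    ]
top jar_a 0.89 [157.9 303.6] [0.6358 0.0798 0.    ]
1.2
```

View images.

View pics/scene0.png

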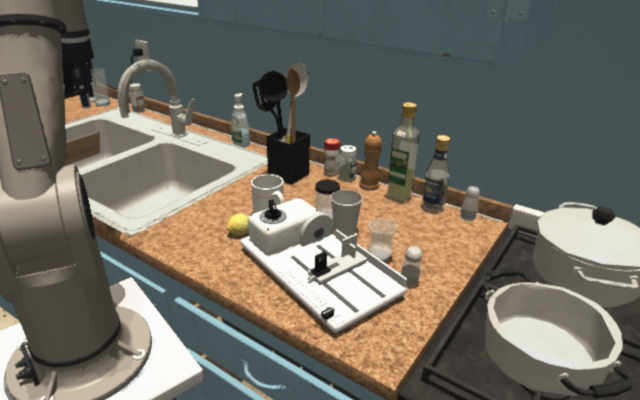

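View pics/top0.png

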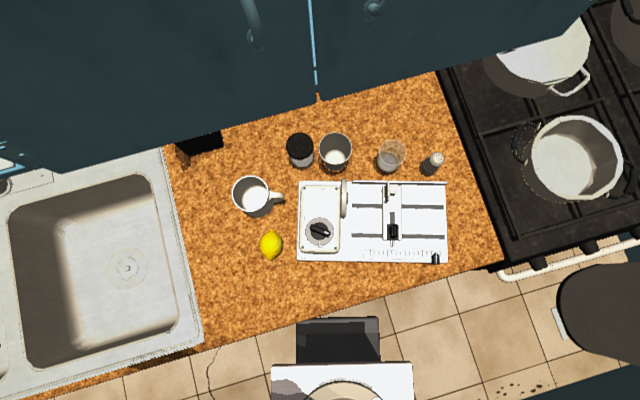

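Run:
```python
import cv2
a=cv2.imread('pics/top0.png')[190:275,250:470]; cv2.imwrite('pics/t0z.png',cv2.resize(a,None,fx=3.6,fy=3.6,interpolation=cv2.INTER_CUBIC))
a=cv2.imread('pics/scene0.png')[180:330,240:400]; cv2.imwrite('pics/s0z.png',cv2.resize(a,None,fx=4,fy=4,interpolation=cv2.INTER_CUBIC))
```

```text
(no output)
```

View pics/t0z.png

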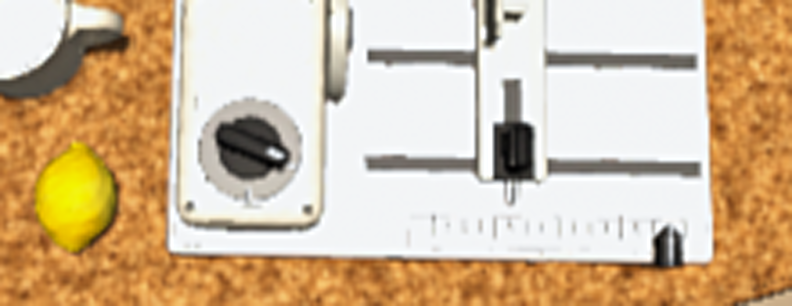

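View pics/s0z.png

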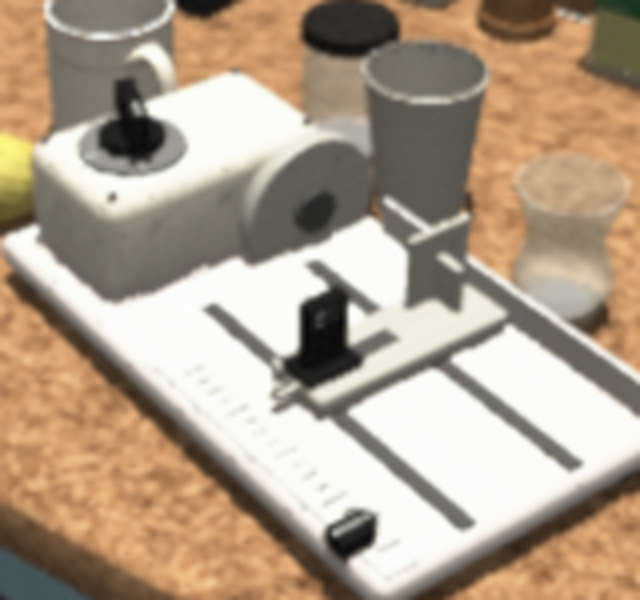

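Run:
```python
import cv2
from h import *
def z(n,r0,r1,c0,c1,f,out):
    a=cv2.imread(n)[r0:r1,c0:c1]; a=cv2.resize(a,None,fx=f,fy=f,interpolation=cv2.INTER_CUBIC)
    for k in range(0,c1-c0,10): cv2.putText(a,str(c0+k),(k*f,8),0,.35,(0,0,255),1); cv2.line(a,(k*f+f//2,9),(k*f+f//2,13),(0,0,255),1)
    for k in range(0,r1-r0,10): cv2.putText(a,str(r0+k),(0,k*f+f//2+4),0,.35,(0,0,255),1)
    cv2.imwrite(out,a)
z('pics/top0.png',205,270,370,455,9,'pics/ta.png')
z('pics/top0.png',172,270,290,365,6,'pics/tb.png')
z('pics/scene0.png',240,325,285,385,7,'pics/sa.png')
z('pics/scene0.png',190,280,235,345,7,'pics/sb.png')
```

```text
(no output)
```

View pics/ta.png

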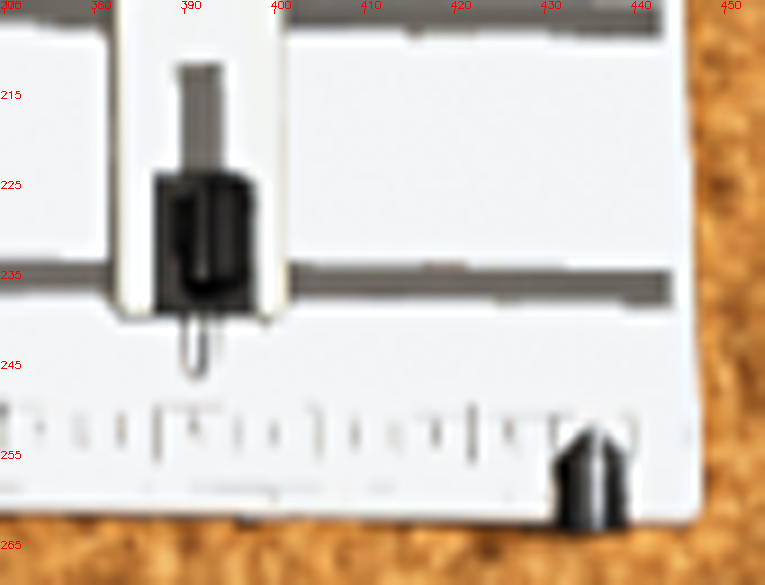

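View pics/tb.png

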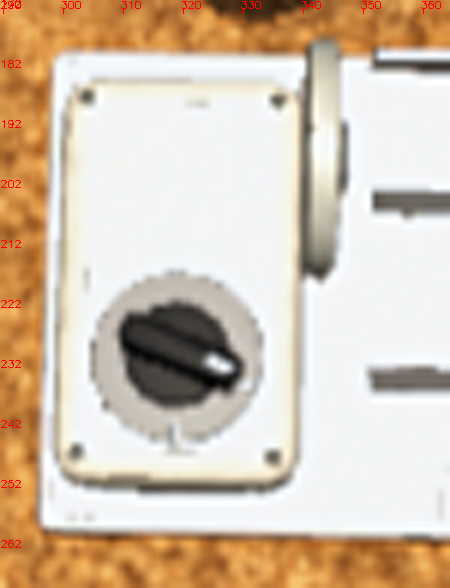

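View pics/sa.png

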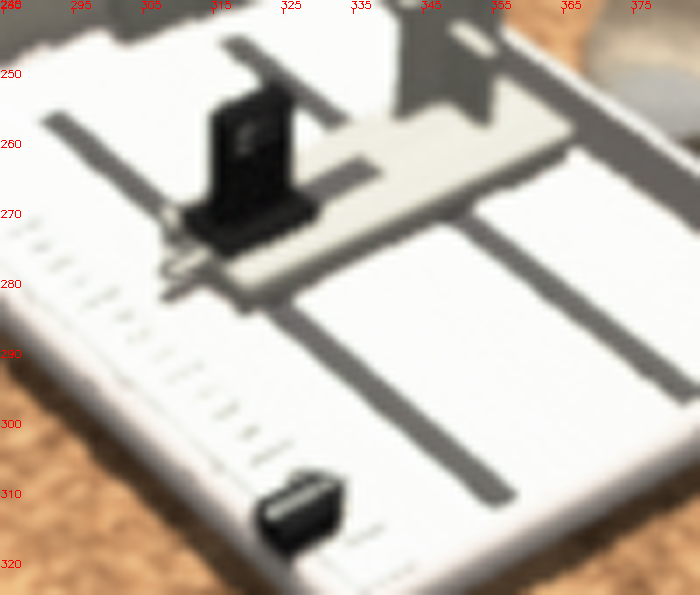

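View pics/sb.png

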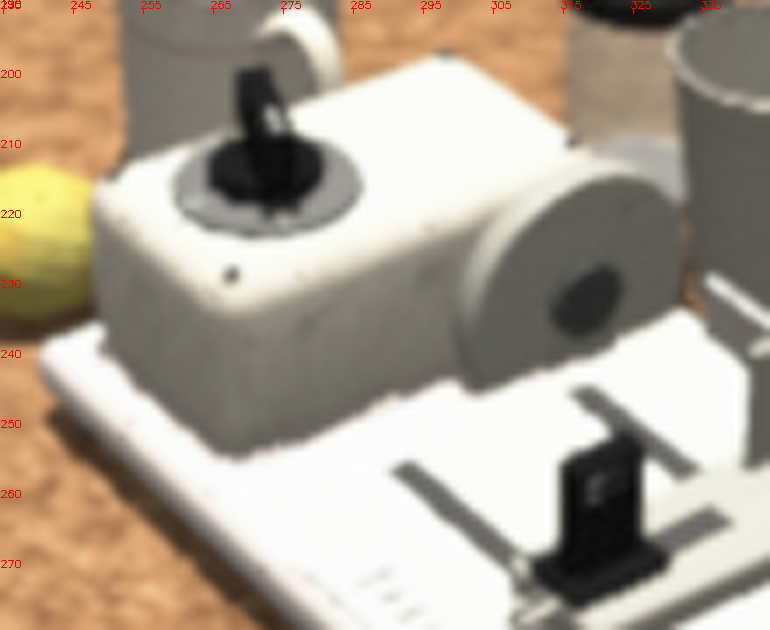

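Run:
```python
from h import *
ct=cams.read_camera('top'); cs=cams.read_camera('scene')
def t(r,c,z): return atz(ct,(r,c),z).round(4)
def s(r,c,z): return atz(cs,(r,c),z).round(4)
BL=t(259.7,296.4,.03);BR=t(262.3,447.3,.03);TL=t(181,299,.03)
print('BL',BL,'BR',BR,'TL',TL,'len',np.linalg.norm(BL-BR),np.linalg.norm(BL-TL),'yaw',np.arctan2(BR[0]-BL[0],-(BR[1]-BL[1])), np.arctan2(TL[1]-BL[1],TL[0]-BL[0])*-1)
print('iso disc top',t(230.7,319.2,.107),t(230.4,319.8,.125))
# scene: disc centre zoom sb (268,168)->
print('iso disc scene',s(190+168/7-.5,235+268/7-.5,.107),'bar',s(190+120/7-.5,235+262/7-.5,.122))
print('mark',t(251.7,435.5,.042),'index',t(246.5,391.3,.042),'shoe',t(230.5,392.3,.05),'tabtop',t(230.8,394.6,.089))
print('scene mark',s(240+475/7-.5,285+300/7-.5,.042),'index',s(240+298/7-.5,285+165/7-.5,.042),'tab centre',s(240+145/7-.5,285+250/7-.5,.074))
print('scene base left',s(240.,240.5,.03))
```

```text
BL [0.3844 0.0971 0.03  ] BR [ 0.3699 -0.2473  0.03  ] TL [0.5696 0.0894 0.03  ] len 0.3447051058513639 0.18536000107898143 yaw -0.04207735642895433 0.04155274192870104
iso disc top [0.4408 0.0413 0.107 ] [0.4393 0.0395 0.125 ]
iso disc scene [0.4359 0.0348 0.107 ] bar [0.4373 0.0392 0.122 ]
mark [ 0.3939 -0.2191  0.042 ] index [ 0.4082 -0.1197  0.042 ] shoe [ 0.4437 -0.1227  0.05  ] tabtop [ 0.4385 -0.1215  0.089 ]
scene mark [ 0.3818 -0.2127  0.042 ] index [ 0.3995 -0.1339  0.042 ] tab centre [ 0.4368 -0.1264  0.074 ]
scene base left [0.3816 0.0901 0.03  ]
```

Call:
move_arm(
  steps=[1,1.14,-3.65,-0.25,0,0,-5.7,1,1.14,-3.65,-0.25,0,0,-5.7,1,1.14,-3.65,-0.25,0,0,-5.7,1,1.14,-3.65,-0.25,0,0,-5.7,1,1.14,-3.65,-0.25,0,0,-5.7,1,1.14,-3.65,-0.25,0,0,-5.7,1,1.14,-3.65,-0.25,0,0,-5.7,1,1.14,-3.65,-0.25,0,0,-5.7],
  newtons=40,
)

```text
t: 2.1
eef_pos: [0.3487, 0.3307, 0.2365]
tool_rot: [-0.0, 0.561, 0.828, 0.0]
contact_force: [1.0, 0.3, 0.8]
gripper_width: 1.001
```

Call:
move_arm(
  steps=[1,1.14,-3.65,-0.25,0,0,-5.7,1,1.14,-3.65,-0.25,0,0,-5.7,1,1.14,-3.65,-0.25,0,0,-5.7,1,1.14,-3.65,-0.25,0,0,-5.7,1,1.14,-3.65,-0.25,0,0,-5.7,1,1.14,-3.65,-0.25,0,0,-5.7,1,1.14,-3.65,-0.25,0,0,-5.7,1,1.14,-3.65,-0.25,0,0,-5.7],
)

```text
t: 2.9
eef_pos: [0.4399, 0.0387, 0.2166]
tool_rot: [-0.0, 0.838, 0.546, 0.001]
contact_force: [1.0, 0.3, -0.1]
gripper_width: 0.997
```

Call:
move_arm(
  steps=[1,0,0,-1,0,0,0,1,0,0,-1,0,0,0],
)

```text
t: 3.1
eef_pos: [0.4398, 0.0398, 0.1961]
tool_rot: [-0.0, 0.837, 0.547, 0.001]
contact_force: [-0.3, 0.5, 0.0]
gripper_width: 1.004
```

Run:
```python
from h import *
for n in ['scene','top']:
    c=cams.read_camera(n); save(c,n+'1.png')
    p=status.get_obs()['eef_pos']; print(p, proj(c,p+[0,0,-.006]), proj(c,[.4395,.04,.12]))
print(status.get_obs()['q'])
a=cv2.imread('pics/scene1.png')[120:280,200:360]; b=cv2.imread('pics/top1.png')[150:270,280:440]
cv2.imwrite('pics/c1.png',np.hstack([cv2.resize(a,(400,400)),cv2.resize(b,(400,400),interpolation=cv2.INTER_CUBIC)]))
```

```text
[0.4385112  0.04066875 0.19446929] (np.float64(179.28979523803517), np.float64(270.950163329611)) (np.float64(206.95147885798414), np.float64(272.5586803053093))
[0.43836456 0.04103634 0.19498918] (np.float64(227.06346684256127), np.float64(318.00702772414843)) (np.float64(230.59373561574364), np.float64(319.65557683269265))
[-0.73664102  0.1811953   0.56558714  2.18328001 -0.13327609  0.81202152
 -0.49578961]
```

View pics/c1.png

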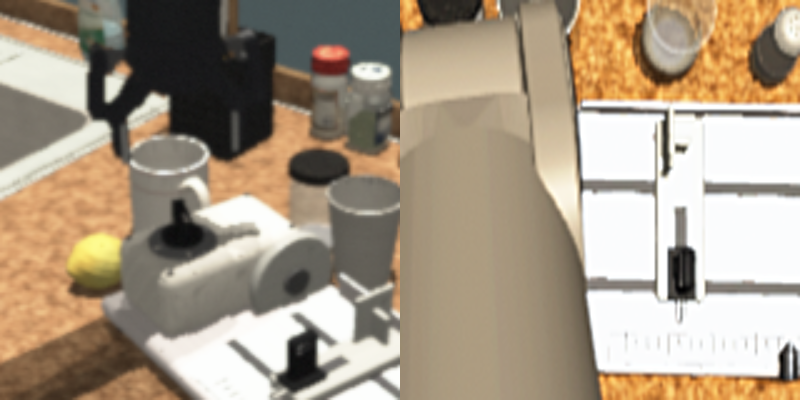

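Call:
move_arm(
  steps=[1,0,0,-2,0,0,0,1,0,0,-2,0,0,0,1,0,0,-1.0,0,0,0,1,0,0,-0.7,0,0,0,1,0,0,0,0,0,0],
)

```text
t: 3.7
eef_pos: [0.4392, 0.0406, 0.1389]
tool_rot: [-0.0, 0.836, 0.548, -0.001]
contact_force: [0.4, 0.5, 1.3]
gripper_width: 1.0
```

Run:
```python
from h import *
for n in ['scene']:
    c=cams.read_camera(n); save(c,n+'2.png')
    o=status.get_obs();p=o['eef_pos']; print(p,o['contact_force'], proj(c,p+[0,0,-.006]))
a=cv2.imread('pics/scene2.png')[140:260,220:340]
cv2.imwrite('pics/c2.png',cv2.resize(a,(600,600),interpolation=cv2.INTER_CUBIC))
```

```text
[0.43956873 0.04041727 0.13940247] [ 0.52500098 -0.51480911 -0.71765097] (np.float64(201.58987889706023), np.float64(272.2744565864438))
```

View pics/c2.png

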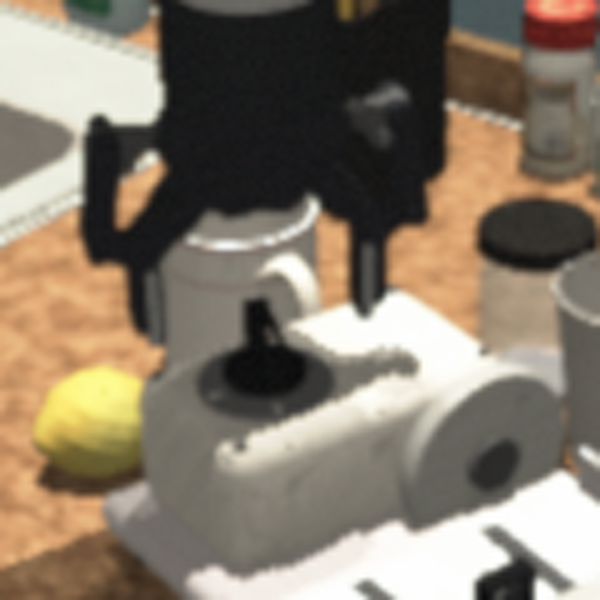

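Call:
move_arm(
  steps=[-1,0,0,0,0,0,0,-1,0,0,0,0,0,0,-1,0,0,0,0,0,0,-1,0,0,0,0,0,0,-1,0,0,0,0,0,0,-1,0,0,0,0,0,0,-1,0,0,0,0,0,0,-1,0,0,0,0,0,0],
  newtons=40,
)

```text
t: 4.55
eef_pos: [0.4406, 0.0398, 0.1397]
tool_rot: [0.001, 0.837, 0.547, 0.001]
contact_force: [4.5, -3.0, 1.6]
gripper_width: 0.127
```

Call:
move_arm(
  steps=[-1,0.05,-0.02,0,0,0,-5,-1,0,0,0,0,0,-7,-1,0,0,0,0,0,-7,-1,0,0,0,0,0,-7,-1,0,0,0,0,0,-7,-1,0,0,0,0,0,-7,-1,0,0,0,0,0,-7,-1,0,0,0,0,0,-7],
)

```text
t: 5.35
eef_pos: [0.4402, 0.0405, 0.1397]
tool_rot: [-0.001, 0.994, 0.106, 0.0]
contact_force: [-0.1, 0.7, 7.6]
gripper_width: 0.128
```

Call:
move_arm(
  steps=[-1,0,0,0,0,0,-7,-1,0,0,0,0,0,-5,-1,0,0,0,0,0,-3,-1,0,0,0,0,0,0],
)

```text
t: 5.75
eef_pos: [0.4402, 0.0409, 0.1397]
tool_rot: [-0.001, 1.0, -0.023, -0.0]
contact_force: [-0.7, 0.3, 8.8]
gripper_width: 0.13
```

Call:
move_arm(
  steps=[1,0,0,0,0,0,0,1,0,0,0,0,0,0,1,0,0,0,0,0,0,1,0,0,0,0,0,0,1,0,0,1,0,0,0,1,0,0,2,0,0,0,1,0,0,2,0,0,0,1,0,0,1,0,0,0],
)

```text
t: 6.55
eef_pos: [0.4407, 0.0398, 0.201]
tool_rot: [-0.0, 1.0, -0.023, 0.001]
contact_force: [0.2, -0.3, 0.1]
gripper_width: 0.998
```

Run:
```python
from h import *
c=cams.read_camera('scene'); save(c,'scene3.png')
o=status.get_obs();p=o['eef_pos']; print(p,o['contact_force'],o['gripper_width'])
a=cv2.imread('pics/scene3.png')[150:270,220:340]
cv2.imwrite('pics/c3.png',cv2.resize(a,(600,600),interpolation=cv2.INTER_CUBIC))
```

```text
[0.4412455  0.03994907 0.20164008] [ 0.0750075  -0.66451103  0.60000205] 1.0039745045517268
```

View pics/c3.png

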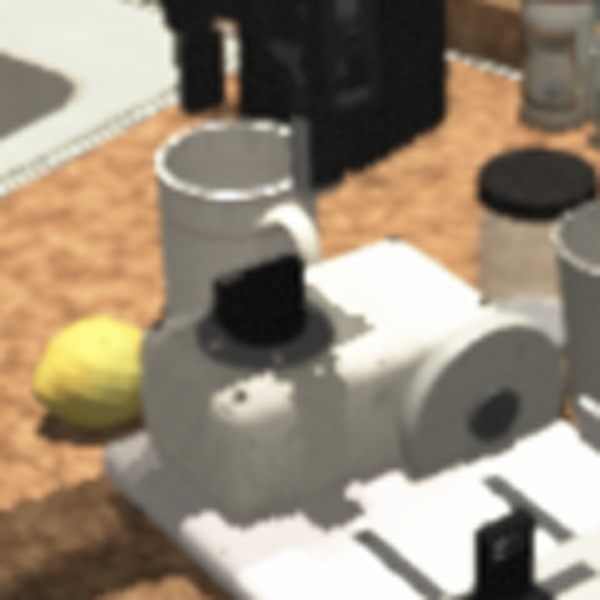

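Call:
move_arm(
  steps=[1,0,-4,0,0,0,0,1,0,-4.35,0,0,0,0,1,0,-4,-1,0,0,0,1,0,-4,-3,0,0,0,1,0,0,-2,0,0,0,1,0,0,-1,0,0,0,1,0,0,0,0,0,0],
)

```text
t: 7.3
eef_pos: [0.4391, -0.123, 0.1282]
tool_rot: [-0.0, 1.0, -0.022, -0.002]
contact_force: [-0.1, -0.2, 0.0]
gripper_width: 1.003
```

Run:
```python
from h import *
c=cams.read_camera('scene'); save(c,'scene4.png')
o=status.get_obs();p=o['eef_pos']; print(p,o['contact_force'],o['gripper_width'],proj(c,p+[0,0,-.006]))
c2=cams.read_camera('top'); save(c2,'top4.png')
a=cv2.imread('pics/scene4.png')[190:330,250:390]
cv2.imwrite('pics/c4.png',cv2.resize(a,(600,600),interpolation=cv2.INTER_CUBIC))
```

```text
[ 0.43985486 -0.12276364  0.12906129] [0.30356484 0.40482804 0.43670488] 1.0011309988861108 (np.float64(238.68234207928364), np.float64(320.6302766588299))
```

View pics/c4.png

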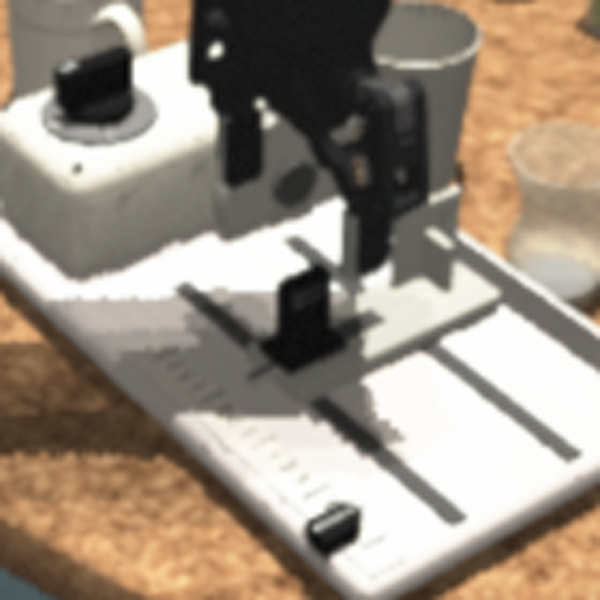

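View pics/top4.png

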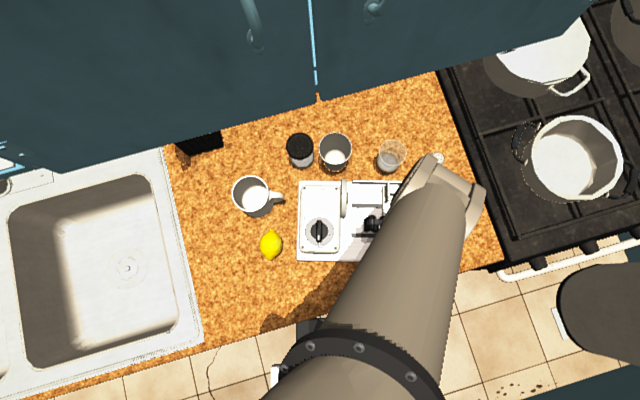

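Call:
move_arm(
  steps=[1,0,0,-2,0,0,0,1,0,0,-2,0,0,0,1,0,0,-0.7,0,0,0,-1,0,0,0,0,0,0,-1,0,0,0,0,0,0,-1,0,0,0,0,0,0,-1,0,0,0,0,0,0,-1,0,0,0,0,0,0],
  newtons=60,
)

```text
t: 8.2
eef_pos: [0.4403, -0.1237, 0.0827]
tool_rot: [0.0, 1.0, -0.023, 0.0]
contact_force: [-2.3, -10.7, 7.4]
gripper_width: 0.148
```

Call:
move_arm(
  steps=[-1,0,0,0,0,0,0,-1,0,0,0,0,0,0,-1,0,0,0,0,0,0,-1,0,0,0,0,0,0],
)

```text
t: 8.6
eef_pos: [0.4403, -0.1243, 0.0829]
tool_rot: [0.0, 1.0, -0.023, 0.001]
contact_force: [-1.2, -0.7, 6.5]
gripper_width: 0.13
```

Run:
```python
from h import *
c=cams.read_camera('scene'); save(c,'scene5.png')
o=status.get_obs();p=o['eef_pos']; print(p,o['contact_force'],o['gripper_width'],proj(c,p+[0,0,-.006]))
a=cv2.imread('pics/scene5.png')[220:330,270:380]
cv2.imwrite('pics/c5.png',cv2.resize(a,(600,600),interpolation=cv2.INTER_CUBIC))
```

```text
[ 0.44035319 -0.12423641  0.08290557] [-1.61203954 -0.3895903   6.30162488] 0.13159390744844823 (np.float64(257.86657491170695), np.float64(320.8925668540535))
```

View pics/c5.png

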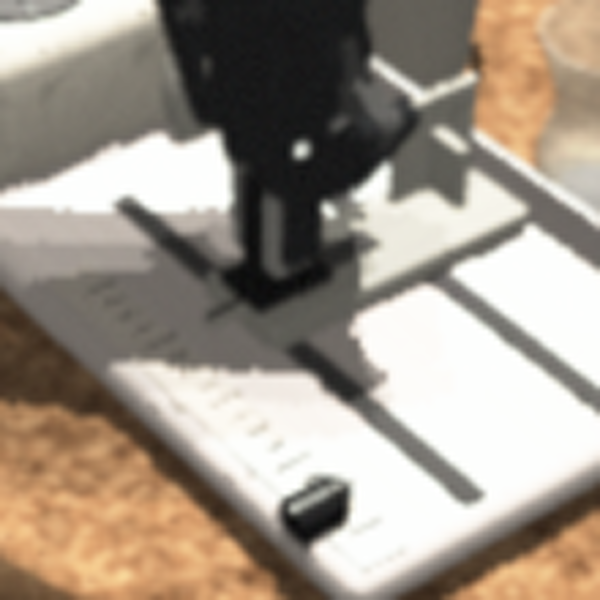

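Call:
move_arm(
  steps=[-1,-0.042,-1,0,0,0,0,-1,-0.042,-1,0,0,0,0,-1,-0.042,-1,0,0,0,0,-1,-0.042,-1,0,0,0,0,-1,-0.042,-1,0,0,0,0,-1,-0.042,-1,0,0,0,0,-1,-0.042,-1,0,0,0,0,-1,-0.042,-1,0,0,0,0],
)

```text
t: 9.45
eef_pos: [0.437, -0.202, 0.0829]
tool_rot: [-0.002, 1.0, -0.022, -0.0]
contact_force: [-1.4, 8.0, 13.0]
gripper_width: 0.131
```

Call:
move_arm(
  steps=[-1,-0.042,-1,0,0,0,0,-1,0,0,0,0,0,0,-1,0,0,0,0,0,0],
)

```text
t: 9.75
eef_pos: [0.4365, -0.2126, 0.0829]
tool_rot: [-0.001, 1.0, -0.023, 0.0]
contact_force: [-1.7, 5.5, 10.8]
gripper_width: 0.132
```

Run:
```python
from h import *
c=cams.read_camera('scene'); save(c,'scene6.png')
o=status.get_obs();p=o['eef_pos']; print(p,o['contact_force'],o['gripper_width'],proj(c,p+[0,0,-.006]))
for q,z in [('mark',.042),('index',.042)]:
  for r in models.place_of('scene',q)[:2]: print(q,r['score'],np.round(r['position'],1),atz(c,r['position'],z))
c2=cams.read_camera('top'); save(c2,'top6.png')
a=cv2.imread('pics/scene6.png')[260:330,295:395]
cv2.imwrite('pics/c6.png',cv2.resize(a,None,fx=8,fy=8,interpolation=cv2.INTER_CUBIC))
```

```text
[ 0.43653089 -0.21246535  0.08286834] [-0.97053089  4.28292834 11.22286995] 0.13022978037382543 (np.float64(280.700005248742), np.float64(349.62418974797276))
mark 0.56 [307.6 335.8] [ 0.3936158  -0.22306904  0.042     ]
index 0.77 [300.9 336.1] [ 0.40625564 -0.20981002  0.042     ]
```

View pics/c6.png

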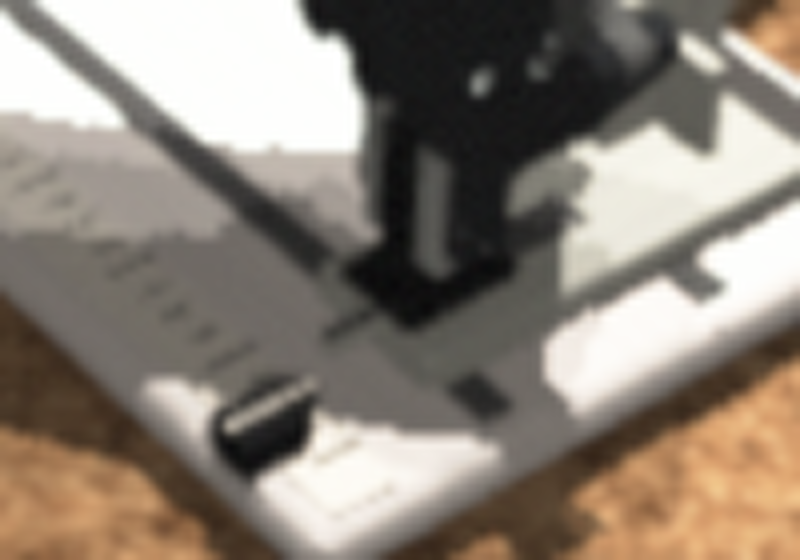

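View pics/top6.png

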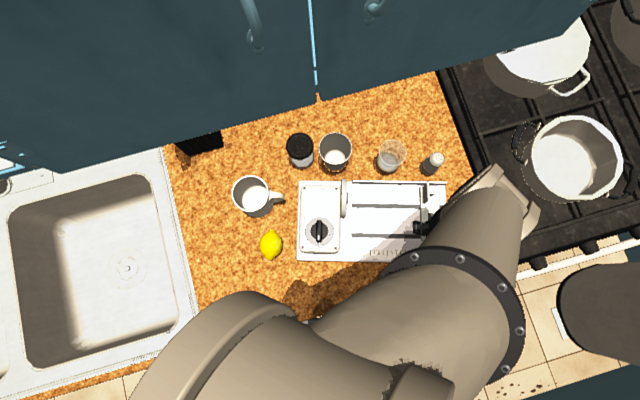

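Call:
move_arm(
  steps=[-1,-0.02,-0.5,0,0,0,0,-1,-0.02,-0.5,0,0,0,0,-1,0,0,0,0,0,0,-1,0,0,0,0,0,0],
)

```text
t: 10.35
eef_pos: [0.4361, -0.2223, 0.0829]
tool_rot: [-0.001, 1.0, -0.022, 0.0]
contact_force: [-1.3, 5.8, 11.8]
gripper_width: 0.133
```

```bash
cat >> h.py <<'E'
yaw=-0.042; EX=np.array([np.cos(yaw),np.sin(yaw),0]); EY=np.array([-np.sin(yaw),np.cos(yaw),0])
def overlay(n,im,c,r0,r1,c0,c1,f,ys,mx,z=.042):
    a=cv2.resize(im[r0:r1,c0:c1],None,fx=f,fy=f,interpolation=cv2.INTER_CUBIC)
    for y,col in ys:
        for x0,x1 in mx:
            P=[]
            for x in (x0,x1):
                r,k=proj(c,EX*x+EY*y+[0,0,z]); P.append((int((k-c0+.5)*f),int((r-r0+.5)*f)))
            cv2.line(a,P[0],P[1],col,1)
    cv2.imwrite('pics/'+n,a)
E
python3 - <<'E'
from h import *
N=5
ims=[]
for i in range(N):
    c=cams.read_camera('scene'); ims.append(c['pixels'].astype(float))
    o=status.get_obs()
    for q in ['mark','index']:
        for r in models.place_of('scene',q)[:1]:
            P=atz(c,r['position'],.042); print(q,round(r['score'],2),np.round(r['position'],1),'m-frame',(P@EX).round(4),(P@EY).round(4))
im=np.mean(ims,0).astype(np.uint8)[:,:,::-1].copy(); cv2.imwrite('pics/scene7.png',im)
print(o['eef_pos'],o['contact_force'],o['t'])
a=cv2.resize(im[285:330,310:370],None,fx=12,fy=12,interpolation=cv2.INTER_CUBIC); cv2.imwrite('pics/c7.png',a)
E
```

```text
mark 0.57 [308.6 335.6] m-frame 0.4006 -0.2082
index 0.94 [301.4 337.5] m-frame 0.416 -0.1952
mark 0.52 [310.5 335.3] m-frame 0.397 -0.2118
index 0.76 [304.6 338.5] m-frame 0.4119 -0.2031
mark 0.51 [309.  335.1] m-frame 0.3992 -0.2085
index 0.81 [305.2 339.8] m-frame 0.4128 -0.2058
mark 0.65 [304.7 334.4] m-frame 0.4055 -0.1987
index 0.61 [305.  340.1] m-frame 0.4136 -0.2057
mark 0.5 [309.8 335.2] m-frame 0.398 -0.2102
index 0.81 [302.3 338. ] m-frame 0.4151 -0.1977
[ 0.43612796 -0.22222606  0.08288591] [-1.99525596  5.91695402 11.5467659 ] 11.0
```

View pics/c7.png

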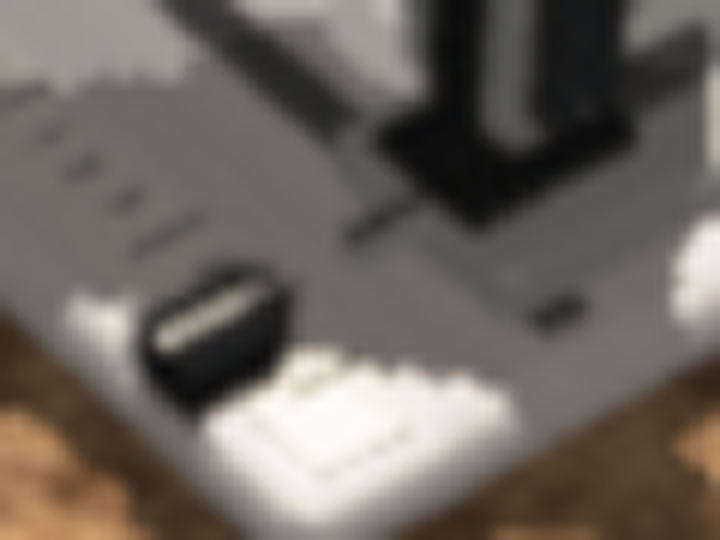

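Run:
```python
from h import *
c=cams.read_camera('scene')
p0=atz(c,(278.2,307.8),.042); print(p0,p0@EX,p0@EY)
d=np.array([.4361-.4403,-.2223+.1243,0]); print('trav',d@EY,d@EX)
p1=p0+d; print('pred now px',proj(c,p1))
im=cv2.imread('pics/scene7.png')
g=cv2.imread('pics/scene0.png')
def L(a,P,Q,col,r0,c0,f):
    q=[(int((k-c0+.5)*f),int((r-r0+.5)*f)) for r,k in (proj(c,P),proj(c,Q))]; cv2.line(a,q[0],q[1],col,1)
f=16;r0,r1,c0,c1=292,322,312,352
out=[]
for src in (im,g):
    a=src[r0:r1,c0:c1].astype(float); a=np.clip((a-10)*1.6,0,255).astype(np.uint8) if src is im else a.astype(np.uint8)
    b=cv2.resize(a,None,fx=f,fy=f,interpolation=cv2.INTER_CUBIC)
    L(b,p1,p1-EX*.009,(0,0,255),r0,c0,f)
    L(b,p1-EX*.009-EY*.003,p1-EX*.009+EY*.003,(0,255,0),r0,c0,f)
    L(b,p1-EY*.002,p1+EY*.002,(0,255,0),r0,c0,f)
    out.append(b)
cv2.imwrite('pics/c8.png',out[0]); cv2.imwrite('pics/c9.png',out[1])
a=cv2.resize(g[265:295,292:332],None,fx=16,fy=16,interpolation=cv2.INTER_CUBIC); L(a,p0,p0+EX*.01,(0,0,255),265,292,16); cv2.imwrite('pics/c10.png',a)
```

```text
[ 0.40665193 -0.12423206  0.042     ] 0.41150953337052754 -0.10704814451897209
trav -0.09808992484831891 -8.150614178812856e-05
pred now px (np.float64(305.30110153543546), np.float64(339.0254203188469))
```

View pics/c8.png

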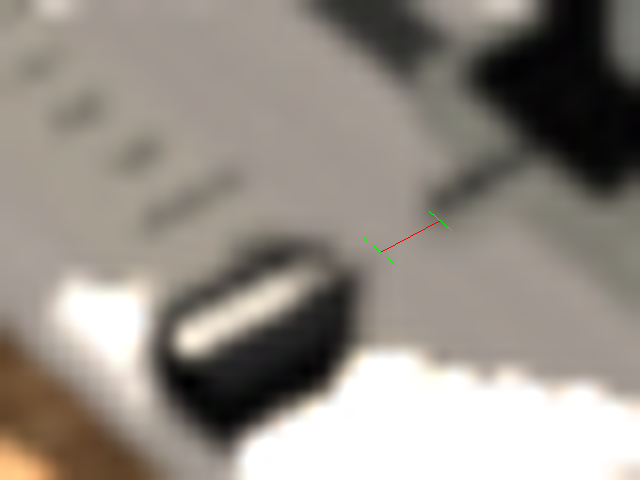

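View pics/c9.png

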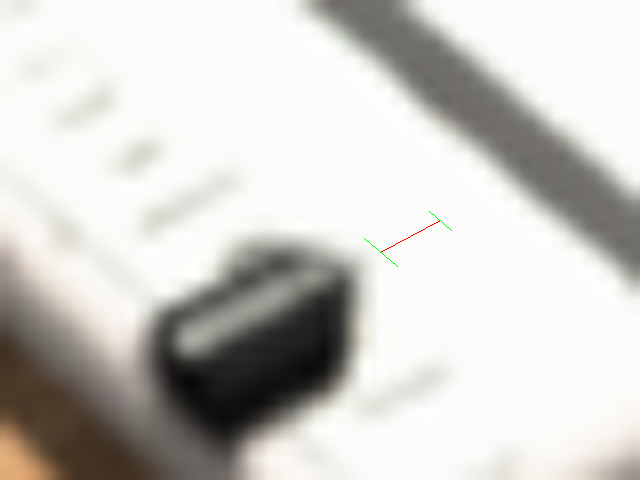

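View pics/c10.png

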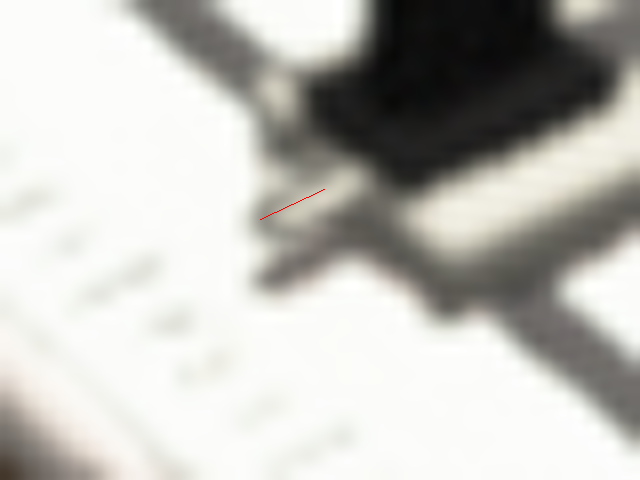

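Run:
```python
from h import *
c=cams.read_camera('top'); save(c,'top7.png'); cs=cams.read_camera('scene'); save(cs,'scene7b.png')
def z(n,r0,r1,c0,c1,f): 
    a=cv2.resize(cv2.imread('pics/'+n)[r0:r1,c0:c1],None,fx=f,fy=f,interpolation=cv2.INTER_CUBIC)
    return a
cv2.imwrite('pics/d1.png',np.vstack([z('top0.png',175,215,375,465,8)[:295],z('top7.png',175,215,375,465,8)[:295]]))
cv2.imwrite('pics/d2.png',np.hstack([z('scene0.png',225,275,320,375,7),z('scene7b.png',240,290,350,405,7)]))
```

```text
(no output)
```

View pics/d1.png

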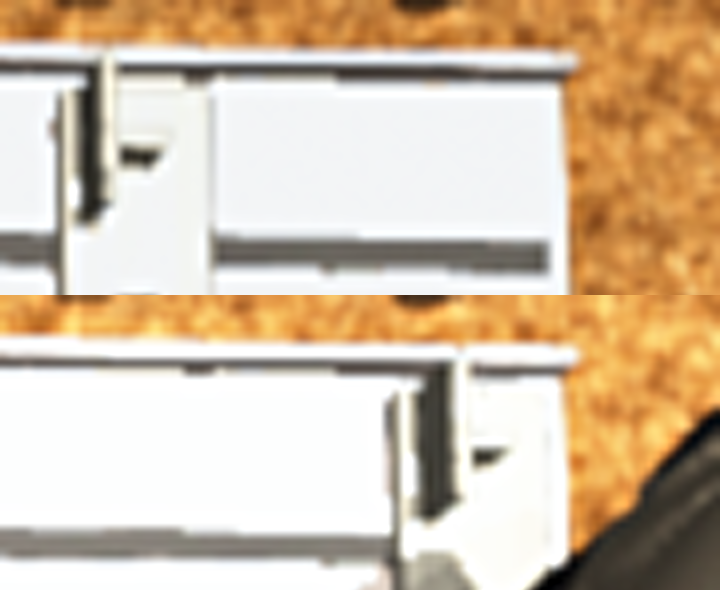

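View pics/d2.png

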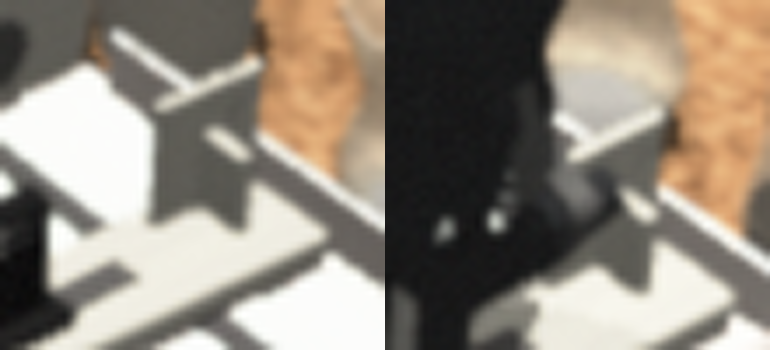

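Run:
```python
import cv2,numpy as np
g=cv2.imread('pics/top0.png').astype(int).sum(2)//3
print('pointer'); 
for r in range(249,263): print(r,g[r,428:444])
print('tongue');
for r in range(238,249): print(r,g[r,384:400])
```

```text
pointer
249 [245 245 245 245 245 245 245 245 244 244 245 245 244 245 244 244]
250 [240 240 240 234 235 237 245 245 245 245 243 236 240 245 245 244]
251 [235 234 228 182 219 230 244 238 239 245 242 225 223 245 245 244]
252 [246 247 240 181 251 252 228 182 217 241 250 241 210 245 245 244]
253 [247 247 242 186 254 228 103  98 194 177 244 246 210 246 245 244]
254 [245 247 245 200 222 106  36  90 176  87 170 233 214 247 245 244]
255 [245 247 251 196  97  34  47  96 177  58  82 170 213 247 245 244]
256 [245 248 251 129  16  33  64 122 219  78  65 157 237 248 245 244]
257 [245 249 252 114   6  27  60 121 216  76  48 158 255 248 245 244]
258 [245 249 252 139  16  27  58 111 203  62  45 158 255 249 244 244]
259 [245 248 245 169  29  27  57 111 203  61  39 141 253 248 244 244]
260 [247 247 233 165  27  27  57 112 204  61  31 121 249 248 245 244]
261 [248 252 250 154  23  28  58 106 191  59  33 133 255 251 247 246]
262 [198 202 193 110  16  27  58  90 158  51  30 101 218 217 214 217]
tongue
238 [253 253 251  66  53  61  56  35  30  32  34  48  51  56 151 255]
239 [222 221 197  60  52  55  50  72  53  63  44  61  60  65 132 232]
240 [184 185 187 178 181 165  98 177 116 143 132 181 185 182 175 155]
241 [248 249 251 254 255 251 167 254 171 216 213 255 255 254 246 217]
242 [246 246 247 247 250 245 174 248 138 214 216 250 249 248 248 246]
243 [244 244 245 245 247 241 173 245 133 214 223 247 246 245 245 245]
244 [244 244 244 245 246 241 184 244 132 217 230 246 245 244 244 244]
245 [244 244 244 244 246 242 197 221 128 225 241 246 244 244 244 244]
246 [244 244 244 244 245 244 215 175 161 238 247 245 244 244 244 244]
247 [244 244 244 245 245 246 243 220 228 247 246 244 244 244 244 244]
248 [244 244 245 245 245 246 247 247 247 247 245 245 244 244 244 244]
```

Run:
```python
from h import *
c=cams.read_camera('top'); cs=cams.read_camera('scene')
for z in (.042,.045):
  for nm,p in [('line258',(258,435.8)),('tip',(252,435.3)),('idx',(246.6,391.35)),('idxbody',(243,391.2))]:
    P=atz(c,p,z); print(z,nm,(P@EX).round(4),(P@EY).round(4))
im=cv2.imread('pics/scene7.png').astype(int).sum(2)//3; g=cv2.imread('pics/scene0.png').astype(int).sum(2)//3
print('now'); print('     ',np.arange(318,348))
for r in range(296,322): print(r,im[r,318:348])
```

```text
0.042 line258 0.3887 -0.2025
0.042 tip 0.4021 -0.2019
0.042 idx 0.4126 -0.1026
0.042 idxbody 0.4208 -0.1023
0.045 line258 0.3885 -0.2017
0.045 tip 0.4019 -0.2011
0.045 idx 0.4124 -0.1021
0.045 idxbody 0.4205 -0.1019
now
      [318 319 320 321 322 323 324 325 326 327 328 329 330 331 332 333 334 335
 336 337 338 339 340 341 342 343 344 345 346 347]
296 [107 107 106 106 105 105 105 104 104 105 106 106 106 106 107 106 104  90
  69  59  75  83  72  45  20  14  12  14  15  15]
297 [103 107 107 106 105 105 105 105 106 104 105 105 106 106 107 107 107 105
  94  80  81  85  75  50  26  17  15  15  14  15]
298 [ 97 106 108 107 106 105 105 106 105 106 105 104 105 106 106 106 107 107
 106  96  87  86  86  72  51  29  17  14  14  16]
299 [100 107 107 106 107 106 106 105 105 106 107 105 104 105 106 107 107 107
 107 102  92  87  88  87  75  52  28  17  14  14]
300 [107 106 100  98 104 107 107 105 105 105 106 106 105 105 105 105 106 107
 107 107  98  91  88  87  83  71  46  25  16  13]
301 [104  98  88  89 103 108 107 106 105 104 106 106 106 105 104 104 106 106
 106 107 104  98  88  83  75  68  55  4
[... 1850 characters left out ...]
103 195 220 219
 206 211 214 228 233 213 192 215 205 179 151 163]
317 [ 97 116 130 114  78  43  20  16  16  17  31  66 102 153 195 232 219 209
 224 241 244 242 240 237 235 235 234 230 210 219]
318 [ 74  94 113 112  98  73  44  23  22  47  89 142 182 226 242 245 237 241
 247 248 248 246 244 241 239 238 237 236 233 232]
319 [ 56  70  91 102 105  97  80  54  57 124 176 214 225 234 244 247 247 248
 249 249 249 248 248 245 243 238 236 236 233 229]
320 [ 53  53  66  87 100 105 104  89  99 179 225 237 234 226 234 245 248 249
 249 248 249 249 248 247 242 228 231 235 230 224]
321 [ 54  52  56  70  87 100 106 107 124 173 217 233 238 236 233 238 245 248
 249 249 248 248 244 236 228 215 227 233 226 212]
```

Call:
move_arm(
  steps=[-1,-0.01,-0.18,0,0,0,0,-1,0,0,0,0,0,0,-1,0,0,0,0,0,0],
)

```text
t: 11.65
eef_pos: [0.436, -0.2237, 0.0829]
tool_rot: [-0.002, 1.0, -0.022, -0.0]
contact_force: [-1.7, 6.7, 11.7]
gripper_width: 0.134
```

Run:
```python
from h import *
c=cams.read_camera('scene'); save(c,'scene9.png')
ps=[]; 
for q in ['mark','index']*4:
    for r in models.place_of('scene',q)[:1]:
        P=atz(c,r['position'],.042); print(q,round(r['score'],2),np.round(r['position'],1),(P@EX).round(4),(P@EY).round(4))
    if q=='index': cams.read_camera('scene')
o=status.get_obs(); print(o['eef_pos'],o['contact_force'],o['t'])
d=o['eef_pos']-np.array([.4403,-.1243,.0829]); print('trav',d@EY)
im=c['pixels'].astype(int).sum(2)//3
print(np.arange(336,348))
for r in range(298,310): print(r,im[r,336:348])
# x-dir slope near
P=atz(c,(305,338),.042); a=proj(c,P);b=proj(c,P-.02*EX); print('slope',(b[0]-a[0])/(b[1]-a[1]))
b=proj(c,P-.01*EY); print('y px per 10mm',b[0]-a[0],b[1]-a[1]); b=proj(c,P+[0,0,.01]); print('z10',b[0]-a[0],b[1]-a[1])
overlay('c11.png',cv2.imread('pics/scene9.png'),c,285,325,310,360,14,[],[])
```

```text
mark 0.46 [307.2 331.7] 0.3972 -0.201
index 0.93 [303.2 340.9] 0.4179 -0.2028
mark 0.46 [306.2 334.3] 0.4028 -0.2018
index 0.79 [303.2 342. ] 0.4196 -0.2041
mark 0.46 [305.9 335.2] 0.4046 -0.2021
index 0.95 [303.5 338.7] 0.4141 -0.201
mark 0.71 [216.9 328. ] 0.5897 0.0508
index 0.84 [302.5 339.8] 0.4175 -0.2001
[ 0.43606956 -0.22368311  0.08288367] [-1.78804008  6.34907452 12.0257429 ] 12.3
trav -0.09947309358151328
[336 337 338 339 340 341 342 343 344 345 346 347]
298 [104  96  88  87  87  76  52  29  18  14  13  16]
299 [108 106  97  88  88  87  76  53  28  16  15  13]
300 [108 107 101  92  89  88  87  71  48  28  16  11]
301 [106 107 103  98  92  88  84  74  56  44  27  19]
302 [106 106 106 105  97  82  73  61  54  61  56  38]
303 [105 105 104 100  88  65  56  60  69  81  80  68]
304 [104 105  99  84  66  59  68  82  88  89  90  86]
305 [105 103  99  78  70  80  88  93  93  90  87  87]
306 [107 104  98  91  89  91  94  98 100  93  90  88]
307 [106 105 105  99  96  99 101 103 105 102  97  91]
308 [103 106 106 105 105 104 106 106 107 106 103  98]
309 [106 105 106 107 106 105 106 106 106 107 107 106]
slope -0.5309915042120801
y px per 10mm 2.988755280473015 3.443876589447939
z10 -4.072821267747372 0.19063181896262904
```

View pics/c11.png

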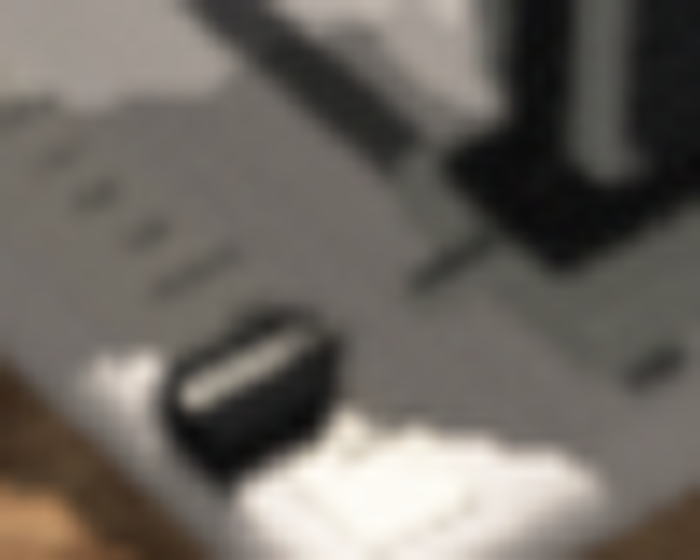

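Run:
```python
from h import *
c=cams.read_camera('scene')
g=cv2.imread('pics/scene0.png').astype(int).sum(2)//3
print('     ',np.arange(304,322))
for r in range(270,288): print(r,g[r,304:322])
for px in [(278,308),(276,311)]:
    for z in (.042,.045):
        p0=atz(c,px,z); print(px,z,proj(c,p0-EY*.0995),proj(c,p0-EY*.0986))
```

```text
[304 305 306 307 308 309 310 311 312 313 314 315 316 317 318 319 320 321]
270 [242 204 145 127 179 195 137  63  41  35  24  15  14  12  12  12  14  19]
271 [250 244 222 167 156 182 135  56  30  32  27  19  10  15  15  18  21  27]
272 [251 251 249 217 142 140 114  62  34  28  29  24  23  24  23  25  32  34]
273 [251 251 250 228 147 104  92  79  58  36  27  30  34  30  32  33  34  33]
274 [250 251 250 234 160 108  98 110 103  76  51  35  32  35  35  33  32  42]
275 [251 251 250 244 201 167 137 125 134 149 123  68  36  32  33  48  68 113]
276 [251 251 250 247 215 191 163 159 181 195 160 101  65  50  70 126 162 195]
277 [251 251 250 237 175 159 181 200 201 164 120 106 103 122 157 205 226 231]
278 [251 250 247 210 144 174 194 172 134 104  92  97 115 163 207 228 234 233]
279 [250 250 246 217 163 149 146 140 119  96  89  87  97 134 180 214 225 220]
280 [250 250 250 243 212 167 144 121 109 112 109  95  89  98 130 169 184 173]
281 [251 250 250 240 193 131 114 117 155 191 191 146 106  93  96 116 128 122]
282 [251 251 249 221 146 122 153 184 225 245 245 223 180 135  98  93  96  95]
283 [249 251
[... 254 characters left out ...]
 250 251 250 250 250 251 251 250 249 250 250]
287 [245 234 241 249 250 251 251 251 250 251 251 250 250 251 251 251 251 251]
(278, 308) 0.042 (np.float64(305.47028234506445), np.float64(339.73877194498994)) (np.float64(305.2029080980134), np.float64(339.4298515580598))
(278, 308) 0.045 (np.float64(305.6146652678265), np.float64(339.9055899121565)) (np.float64(305.34578592362465), np.float64(339.5949305574712))
(276, 311) 0.042 (np.float64(303.14852777199707), np.float64(342.7724251873423)) (np.float64(302.8844001177302), np.float64(342.4633116985527))
(276, 311) 0.045 (np.float64(303.29115658595373), np.float64(342.93934633161405)) (np.float64(303.025543329657), np.float64(342.6284942152368))
```

Run:
```python
from h import *
ims=[cams.read_camera('scene')['pixels'].astype(float) for _ in range(4)]
c=cams.read_camera('scene'); ct=cams.read_camera('top'); save(ct,'top9.png')
print('noise',np.std([i[300:305,322:335].mean(2) for i in ims],0).mean())
im=np.mean(ims,0)[:,:,::-1]; cv2.imwrite('pics/scene10.png',im.astype(np.uint8))
f=22;r0,r1,c0,c1=295,316,326,356
a=cv2.resize(im[r0:r1,c0:c1],None,fx=f,fy=f,interpolation=cv2.INTER_LANCZOS4); a=np.clip((a-40)*255/75,0,255).astype(np.uint8)
for k in range(c0,c1,5): cv2.putText(a,str(k),(int((k-c0+.5)*f)-10,10),0,.35,(0,0,255),1)
for k in range(r0,r1,5): cv2.putText(a,str(k),(0,int((k-r0+.5)*f)+4),0,.35,(0,0,255),1)
cv2.imwrite('pics/c12.png',a)
g=cv2.imread('pics/scene0.png')
r0,r1,c0,c1=267,288,295,325
a=cv2.resize(g[r0:r1,c0:c1],None,fx=f,fy=f,interpolation=cv2.INTER_LANCZOS4)
for k in range(c0,c1,5): cv2.putText(a,str(k),(int((k-c0+.5)*f)-10,10),0,.35,(0,0,255),1)
for k in range(r0,r1,5): cv2.putText(a,str(k),(0,int((k-r0+.5)*f)+4),0,.35,(0,0,255),1)
cv2.imwrite('pics/c13.png',a)
# track plate
g0=cv2.cvtColor(cv2.imread('pics/top0.png'),7); g1=cv2.cvtColor(cv2.imread('pics/top9.png'),7)
t=g0[183:208,380:398]; R=cv2.matchTemplate(g1[178:213,415:455],t,cv2.TM_CCOEFF_NORMED); i=np.unravel_index(R.argmax(),R.shape); 
cy=R[i[0],i[1]-1:i[1]+2]; s=.5*(cy[0]-cy[2])/(cy[0]-2*cy[1]+cy[2]); print(R.max(),'shift',178+i[0]-183,415+i[1]+s-380)
for z in (.044,.088):
    p0=atz(ct,(195,389),z); r,k=proj(ct,p0-EY*.0995); print(z,r-195,k-389)
```

```text
noise 0.48211229553773016
0.76515126 shift 1 43.287038654088974
0.044 0.6806733281778463 42.90144047226096
0.088 0.7160417685174991 45.13064055254915
```

View pics/c12.png

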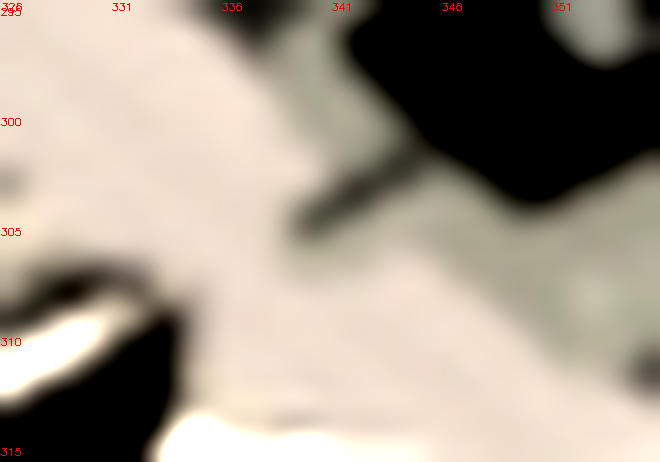

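View pics/c13.png

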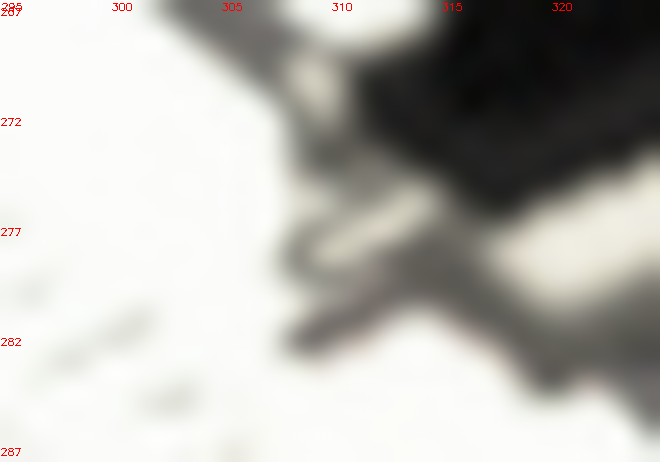

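Run:
```python
from h import *
c=cams.read_camera('scene')
for px,z,obs in [((233.8,356.9),.088,(21.1,31.9)),((239.8,341.9),.088,(21.8,34.3)),((258.1,366.6),.044,(23.8,32.9))]:
    p=atz(c,px,z); 
    for L in (.0981,.0971,.0961):
        q=proj(c,p-EY*L); print(z,L,round(q[0]-px[0],2),round(q[1]-px[1],2),'obs',obs)
def z(n,r0,r1,c0,c1,f): return cv2.resize(cv2.imread('pics/'+n)[r0:r1,c0:c1],None,fx=f,fy=f,interpolation=cv2.INTER_CUBIC)
cv2.imwrite('pics/d3.png',np.hstack([z('scene0.png',225,265,335,372,10),z('scene10.png',247,287,371,408,10)]))
# full stop-plate region ECC refinement: scene0 patch -> scene10
g0=cv2.imread('pics/scene0.png',0).astype(np.float32); g1=cv2.imread('pics/scene10.png',0).astype(np.float32)
```

```text
0.088 0.0981 22.3 32.87 obs (21.1, 31.9)
0.088 0.0971 22.05 32.51 obs (21.1, 31.9)
0.088 0.0961 21.81 32.16 obs (21.1, 31.9)
0.088 0.0981 23.21 32.48 obs (21.8, 34.3)
0.088 0.0971 22.95 32.13 obs (21.8, 34.3)
0.088 0.0961 22.7 31.77 obs (21.8, 34.3)
0.044 0.0981 24.06 33.61 obs (23.8, 32.9)
0.044 0.0971 23.79 33.24 obs (23.8, 32.9)
0.044 0.0961 23.53 32.87 obs (23.8, 32.9)
```

View pics/d3.png

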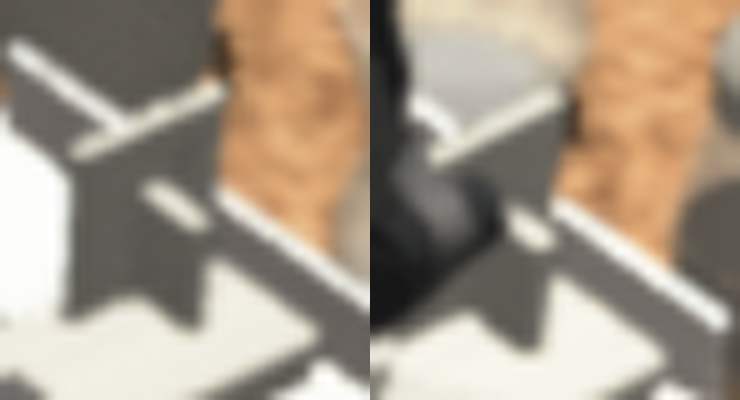

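Run:
```python
from h import *
M=[];I=[]
for _ in range(30):
    c=cams.read_camera('scene')
    for q,A in (('mark',M),('index',I)):
        for r in models.place_of('scene',q)[:1]:
            P=atz(c,r['position'],.042)
            if abs(P@EX-.405)<.03: A.append([*r['position'],P@EX,P@EY])
M=np.array(M);I=np.array(I)
for A in (M,I): print(len(A),A.mean(0).round(4),np.median(A,0).round(4),(A.std(0)/len(A)**.5).round(4))
print(status.get_obs()['t'])
```

```text
28 [ 3.080286e+02  3.350893e+02  4.009000e-01 -2.064000e-01] [ 3.0800e+02  3.3535e+02  4.0030e-01 -2.0620e-01] [0.3045 0.2618 0.0005 0.0008]
28 [ 3.036964e+02  3.389893e+02  4.142000e-01 -2.017000e-01] [ 3.0380e+02  3.3885e+02  4.1490e-01 -2.0100e-01] [0.3704 0.2805 0.0009 0.0008]
17.2
```

Call:
move_arm(
  steps=[-1,0,-0.09,0,0,0,0,-1,0,0,0,0,0,0,-1,0,0,0,0,0,0],
)

```text
t: 17.5
eef_pos: [0.436, -0.2244, 0.0829]
tool_rot: [-0.002, 1.0, -0.022, -0.0]
contact_force: [-1.1, 7.3, 12.0]
gripper_width: 0.132
```

Run:
```python
from h import *
c=cams.read_camera('scene'); ct=cams.read_camera('top'); save(c,'scene11.png'); save(ct,'top11.png')
o=status.get_obs(); d=o['eef_pos']-np.array([.4403,-.1243,.0829]); print(o['eef_pos'],'trav',d@EY,d@EX,o['contact_force'])
f=20
im=cv2.imread('pics/scene11.png').astype(float)
r0,r1,c0,c1=295,322,316,352
a=cv2.resize(im[r0:r1,c0:c1],None,fx=f,fy=f,interpolation=cv2.INTER_LANCZOS4); a=np.clip((a-10)*255/110,0,255).astype(np.uint8)
cv2.imwrite('pics/c14.png',a)
def z(n,r0,r1,c0,c1,f): return cv2.resize(cv2.imread('pics/'+n)[r0:r1,c0:c1],None,fx=f,fy=f,interpolation=cv2.INTER_CUBIC)
cv2.imwrite('pics/d4.png',np.vstack([z('top0.png',175,205,375,455,9),z('top11.png',175,205,375,455,9)]))
g0=cv2.imread('pics/top0.png').astype(int).sum(2)//3;g1=cv2.imread('pics/top11.png').astype(int).sum(2)//3
for r in (186,190,194,198): print(r,g0[r,378:404]); print('   ',g1[r+1,420:448])
```

```text
[ 0.43601762 -0.22439497  0.08286935] trav -0.10018650211945151 -7.584735987071584e-05 [-1.62429684  7.03131716 13.51836662]
186 [247 247 249 246 208 227 145  67  40 121 238 216 235 236 236 235 234 234
 233 233 233 234 230 242 251 249]
    [255 255 255 255 250 200 253 186  80  61  62  64 155 255 243 244 254 253
 253 252 251 251 251 253 253 187 158 175]
190 [245 247 245 169 114 224 152  58  41 106 217 225 240 239 239 239 238 238
 239 242 243 244 237 210 246 245]
    [253 254 255 255 122 153 254 184  70  62  62  62 144 252 238 250 252 252
 252 251 251 252 253 253 250 223 168 164]
194 [244 245 249 245 128 222 152  57  42 123 244 213  66  43  49  45  99 210
 246 244 243 243 238 214 245 245]
    [253 254 255 255 147 138 251 185  78  60  61  62 136 250 247  83  59 103
 192 246 254 253 253 253 233 235 150 130]
198 [244 245 248 243 128 240 255  95  39  91 196 231 247 246 245 246 245 244
 244 242 243 244 239 220 245 245]
    [253 253 255 255 199 136 254 255 126  57  64  61 107 221 251 250 254 253
 253 253 252 252 253 253 249 254 182 151]
```

View pics/c14.png

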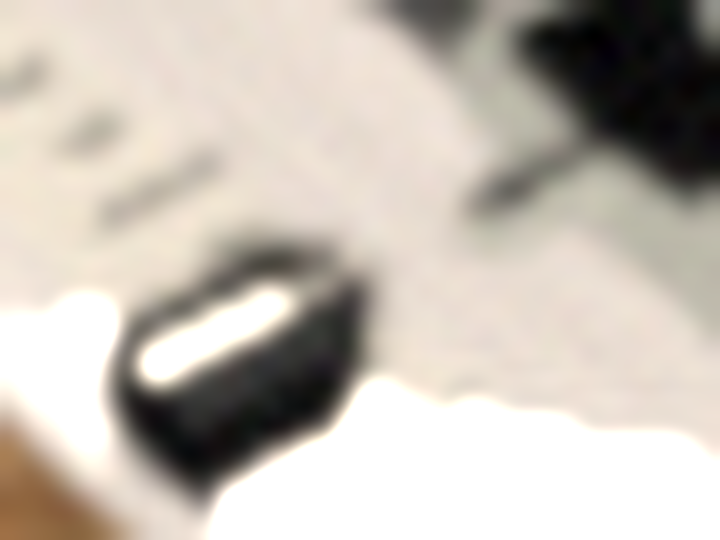

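View pics/d4.png

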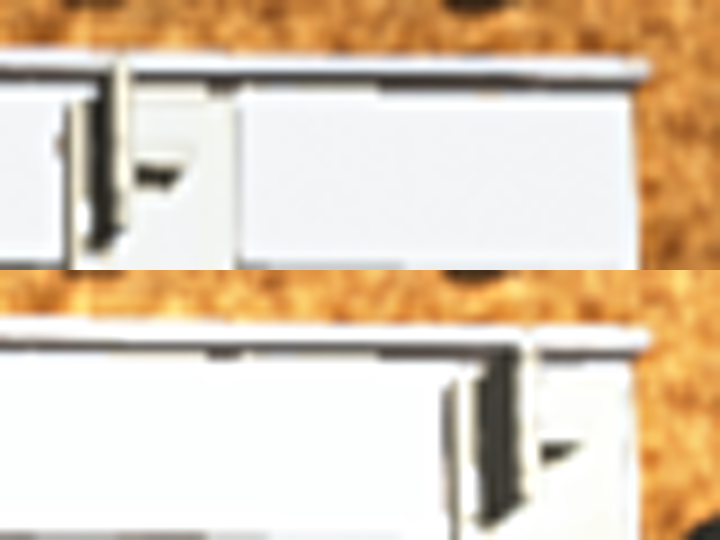

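Call:
move_arm(
  steps=[-1,0.4,-0.017,0,0,0,0,-1,0.4,-0.017,0,0,0,0,-1,0.4,-0.017,0,0,0,0,-1,0.4,-0.017,0,0,0,0,-1,0.4,-0.017,0,0,0,0,-1,0.4,-0.017,0,0,0,0,-1,0,0,0,0,0,0,-1,0,0,0,0,0,0],
)

```text
t: 18.4
eef_pos: [0.46, -0.2254, 0.0829]
tool_rot: [-0.002, 1.0, -0.022, -0.0]
contact_force: [-1.4, 7.4, 12.7]
gripper_width: 0.131
```

Run:
```python
from h import *
c=cams.read_camera('scene'); save(c,'scene12.png')
o=status.get_obs(); d=o['eef_pos']-np.array([.43602,-.2244,.0829]); print(o['eef_pos'],o['tool_rot'],'dy',d@EY,'dx',d@EX,o['contact_force'],o['gripper_width'],o['t'])
f=8
im=cv2.imread('pics/scene12.png').astype(float)
r0,r1,c0,c1=250,325,310,405
a=cv2.resize(im[r0:r1,c0:c1],None,fx=f,fy=f,interpolation=cv2.INTER_LANCZOS4); a=np.clip((a-5)*255/140,0,255).astype(np.uint8)
cv2.imwrite('pics/c15.png',a)
```

```text
[ 0.46002746 -0.2254226   0.08288361] [-1.82217783e-03  9.99755763e-01 -2.20245943e-02 -1.01688576e-04] dy -1.3680586182901568e-05 dx 0.02402922966664311 [-1.69688699  6.95407472 12.04991103] 0.13212427544309582 18.45
```

View pics/c15.png

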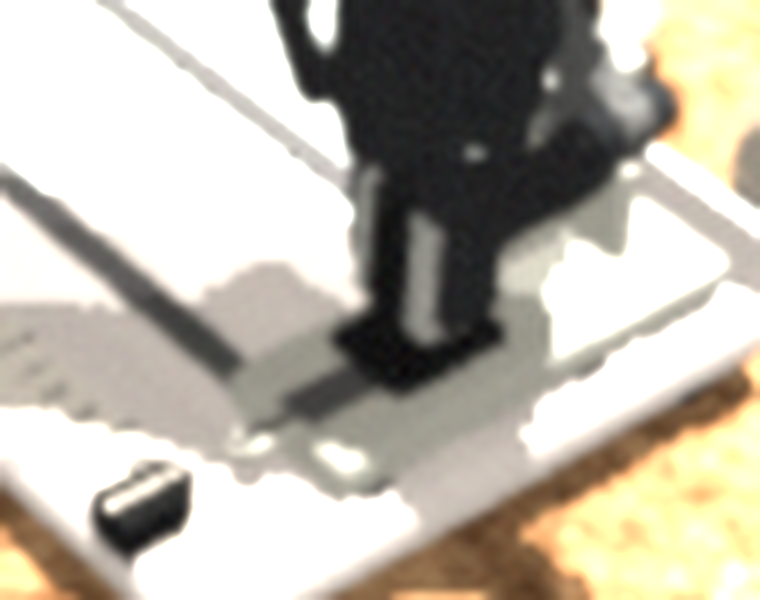

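Call:
move_arm(
  steps=[-1,0.1,-0.004,0,0,0,0,-1,0,0,0,0,0,0,-1,0,0,0,0,0,0],
)

```text
t: 18.75
eef_pos: [0.4601, -0.2254, 0.0829]
tool_rot: [-0.002, 1.0, -0.022, -0.001]
contact_force: [-4.4, 7.5, 16.2]
gripper_width: 0.131
```

Run:
```python
from h import *
c=cams.read_camera('scene'); save(c,'scene13.png'); ct=cams.read_camera('top'); save(ct,'top13.png')
o=status.get_obs(); d=o['eef_pos']-np.array([.43602,-.2244,.0829]); print(o['eef_pos'],'dy',d@EY,'dx',d@EX,o['contact_force'],o['t'])
im=c['pixels'].astype(int).sum(2)//3
print('    ',np.arange(330,350))
for r in range(298,312): print(r,im[r,330:350])
f=18
imb=cv2.imread('pics/scene13.png').astype(float)
r0,r1,c0,c1=292,322,316,356
a=cv2.resize(imb[r0:r1,c0:c1],None,fx=f,fy=f,interpolation=cv2.INTER_LANCZOS4); a=np.clip(a,0,255).astype(np.uint8)
for k in range(c0+4,c1,5): cv2.putText(a,str(k),(int((k-c0+.5)*f)-10,10),0,.35,(0,0,255),1)
for k in range(r0+3,r1,5): cv2.putText(a,str(k),(0,int((k-r0+.5)*f)+4),0,.35,(0,0,255),1)
cv2.imwrite('pics/c16.png',a)
```

```text
[ 0.46010718 -0.22543877  0.08285391] dy -2.6490093767010905e-05 dx 0.024109550967613202 [-4.72301227  7.25340272 15.17592739] 18.85
     [330 331 332 333 334 335 336 337 338 339 340 341 342 343 344 345 346 347
 348 349]
298 [104 107 107 108 106 107 105  94  85  84  87  88  87  88  87  82  74  64
  51  43]
299 [105 105 106 106 107 106 108 105  97  89  88  88  89  87  82  68  51  42
  41  39]
300 [104 104 104 105 106 107 107 108 103  95  89  89  89  89  77  61  45  42
  39  41]
301 [106 106 105 105 107 107 106 108 107 101  92  87  85  85  77  61  52  46
  42  42]
302 [106 106 104 104 104 107 105 106 108 109  99  86  76  71  63  61  66  66
  57  54]
303 [106 106 105 105 104 105 105 107 115 127 108  79  72  68  71  80  86  86
  79  74]
304 [116 109 107 107 106 105 105 107 121 134 116 101 123 124 101  94  92  88
  88  89]
305 [175 143 115 111 110 107 105 107 119 121 124 141 163 148 112  94  89  88
  91 110]
306 [202 173 151 149 136 116 106 107 114 125 130 138 136 117 101  96  90  87
  91 122]
307 [131 147 166 181 167 134 119 116 108 104 103 104 105 105 106 103  96  90
  88 101]
308 [ 97 126 134 151 169 177 179 176 142 109 105 104 105 111 110 112 107  99
  93  93]
309 [128 138 112  90 166 220 231 228 178 120 108 106 116 153 148 158 144 120
 106  96]
310 [113  72  53  67 167 230 240 236 210 158 126 126 166 212 208 217 206 181
 147 111]
311 [ 56  38  34  66 177 236 245 244 238 222 203 203 228 238 238 235 233 231
 207 153]
```

View pics/c16.png

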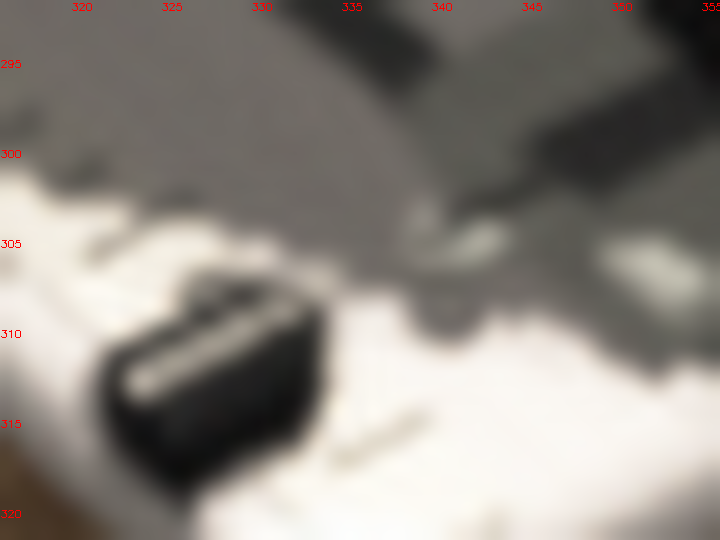

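View pics/top13.png

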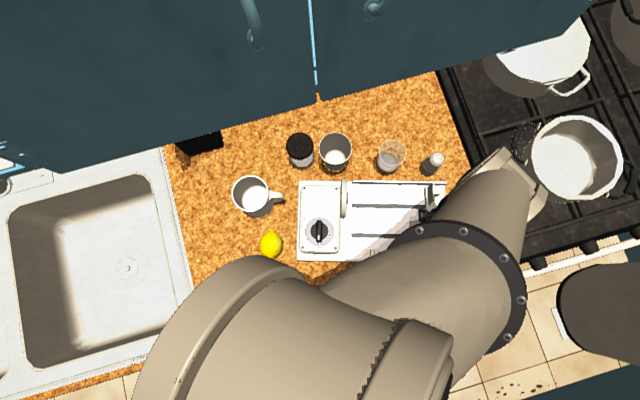

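Run:
```python
from h import *
c=cams.read_camera('scene'); ct=cams.read_camera('top')
g=cv2.imread('pics/top0.png').astype(float).sum(2)/3
dark=np.clip(244-g[251:255,364:446].mean(0),0,None)
pk=[]
for i in range(1,len(dark)-1):
    if dark[i]>6 and dark[i]>=dark[i-1] and dark[i]>dark[i+1]:
        w=dark[i-1:i+2]; k=364+i+(w[2]-w[0])/w.sum(); P=atz(ct,(252.5,k),.031); pk.append((round(k,2),round(P@EX,4),round(P@EY,4)))
for p in pk: print(p)
print('scene ticks: A',[(atz(c,(304.0,323.7),.031)@e).round(4) for e in (EX,EY)],'E',[(atz(c,(315.9,336.6),.031)@e).round(4) for e in (EX,EY)])
# scene0 dump around ticks near pointer for pick
s0=cv2.imread('pics/scene0.png').astype(float).sum(2)/3
f=14;r0,r1,c0,c1=268,325,290,346
a=cv2.resize(cv2.imread('pics/scene0.png')[r0:r1,c0:c1].astype(float),None,fx=f,fy=f,interpolation=cv2.INTER_LANCZOS4)[:600]; a=np.clip(255-(255-a)*1.5,0,255)
# project ticks from top y' (z=.031) into the scene, shifted
cv2.imwrite('pics/c17.png',a.astype(np.uint8))
cv2.imwrite('pics/c17.png',cv2.resize(a[:588].astype(np.uint8),(784,588)))
```

```text
(np.float64(369.92), np.float64(0.3992), np.float64(-0.055))
(np.float64(373.89), np.float64(0.3993), np.float64(-0.064))
(np.float64(378.51), np.float64(0.3995), np.float64(-0.0746))
(np.float64(382.91), np.float64(0.3997), np.float64(-0.0847))
(np.float64(386.93), np.float64(0.3998), np.float64(-0.0939))
(np.float64(391.17), np.float64(0.4), np.float64(-0.1036))
(np.float64(395.88), np.float64(0.4002), np.float64(-0.1144))
(np.float64(399.9), np.float64(0.4003), np.float64(-0.1236))
(np.float64(404.89), np.float64(0.4005), np.float64(-0.1351))
(np.float64(408.9), np.float64(0.4007), np.float64(-0.1443))
(np.float64(413.38), np.float64(0.4008), np.float64(-0.1545))
(np.float64(417.88), np.float64(0.401), np.float64(-0.1648))
(np.float64(421.92), np.float64(0.4012), np.float64(-0.174))
(np.float64(426.15), np.float64(0.4013), np.float64(-0.1837))
(np.float64(431.03), np.float64(0.4015), np.float64(-0.1949))
(np.float64(434.76), np.float64(0.4017), np.float64(-0.2034))
(np.float64(436.82), np.float64(0.4017), np.float64(-0.2082))
(np.float64(439.8), np.float64(0.4019), np.float64(-0.215))
scene ticks: A [np.float64(0.3983), np.float64(-0.1759)] E [np.float64(0.3976), np.float64(-0.2153)]
```

View pics/c17.png

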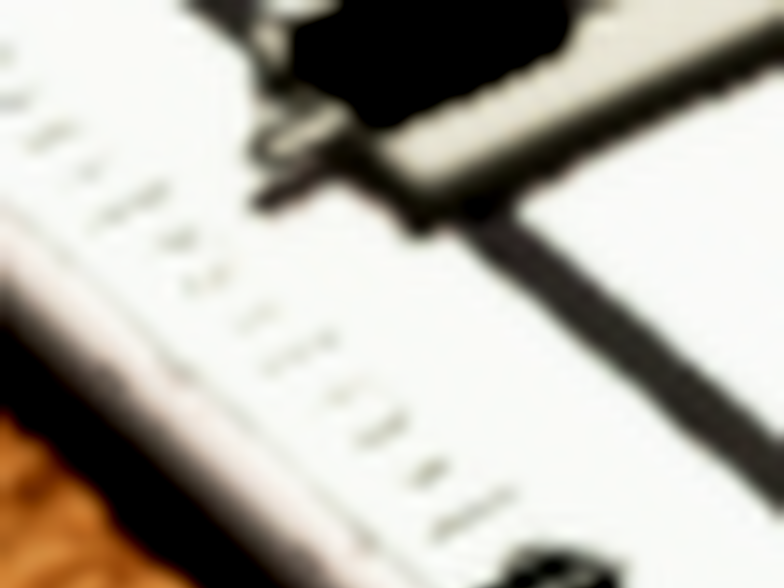

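Run:
```python
from h import *
c=cams.read_camera('scene'); ct=cams.read_camera('top')
y=lambda cam,px,z:(atz(cam,px,z)@EY)*1000
x=lambda cam,px,z:(atz(cam,px,z)@EX)*1000
for z in np.arange(.034,.056,.002):
    print(round(z,3),'LINE top %.1f scene %.1f | TONGUE0 top %.1f scene cream %.1f | now cream %.1f stripe %.1f'%(y(ct,(258,435.8),z),y(c,(311.0,326.5),z),y(ct,(243,391.1),z),y(c,(277,311.5),z),y(c,(305.05,342),z),y(c,(303.7,341.6),z)))
z=.042
print('x: tips top idx %.1f scene cream tip now %.1f; pointer tip top %.1f scene %.1f'%(x(ct,(246.8,391.3),z),x(c,(305.8,339.5),z),x(ct,(252,435.3),z),x(c,(307.9,334),z)))
```

```text
0.034 LINE top -204.6 scene -196.5 | TONGUE0 top -103.3 scene cream -100.6 | now cream -201.4 stripe -198.1
0.036 LINE top -204.1 scene -198.2 | TONGUE0 top -103.0 scene cream -102.6 | now cream -203.0 stripe -199.7
0.038 LINE top -203.6 scene -199.8 | TONGUE0 top -102.7 scene cream -104.5 | now cream -204.6 stripe -201.4
0.04 LINE top -203.1 scene -201.5 | TONGUE0 top -102.4 scene cream -106.5 | now cream -206.3 stripe -203.0
0.042 LINE top -202.5 scene -203.2 | TONGUE0 top -102.1 scene cream -108.4 | now cream -207.9 stripe -204.7
0.044 LINE top -202.0 scene -204.8 | TONGUE0 top -101.8 scene cream -110.4 | now cream -209.6 stripe -206.3
0.046 LINE top -201.5 scene -206.5 | TONGUE0 top -101.5 scene cream -112.4 | now cream -211.2 stripe -208.0
0.048 LINE top -201.0 scene -208.1 | TONGUE0 top -101.2 scene cream -114.3 | now cream -212.8 stripe -209.6
0.05 LINE top -200.4 scene -209.8 | TONGUE0 top -100.9 scene cream -116.3 | now cream -214.5 stripe -211.2
0.052 LINE top -199.9 scene -211.4 | TONGUE0 top -100.6 scene cream -118.2 | now cream -216.1 stripe -212.9
0.054 LINE top -199.4 scene -213.1 | TONGUE0 top -100.3 scene cream -120.2 | now cream -217.7 stripe -214.5
x: tips top idx 412.2 scene cream tip now 411.3; pointer tip top 402.1 scene 399.4
```

Run:
```python
from h import *
c=cams.read_camera('scene'); ct=cams.read_camera('top')
y=lambda cam,px,z:round((atz(cam,px,z)@EY)*1000,1)
print('ticks T scene',y(c,(284.6,302.4),.031),'A-4',y(c,(268+352/14-.5,290+298/14-.5),.031),'A-1',y(c,(268+470/14-.5,290+428/14-.5),.031))
g=cv2.imread('pics/top0.png').astype(float).sum(2)/3
print('top slot/carriage rows'); 
for r in (213,217,221): print(r,g[r,378:406].astype(int))
im=cv2.imread('pics/scene13.png').astype(float).sum(2)/3
print('scene slot cols 346..356'); print('    ',np.arange(344,360))
for r in range(288,306): print(r,im[r,344:360].astype(int))
f=10
r0,r1,c0,c1=270,318,330,405
a=cv2.resize(cv2.imread('pics/scene13.png')[r0:r1,c0:c1].astype(float),None,fx=f,fy=f,interpolation=cv2.INTER_LANCZOS4); a=np.clip((a-20)*1.4,0,255).astype(np.uint8)
for k in range(c0,c1,5): cv2.putText(a,str(k),(int((k-c0+.5)*f)-10,10),0,.35,(0,0,255),1)
for k in range(r0,r1,5): cv2.putText(a,str(k),(0,int((k-r0+.5)*f)+4),0,.35,(0,0,255),1)
cv2.imwrite('pics/c18.png',a)
```

```text
ticks T scene -105.9 A-4 -135.3 A-1 -165.4
top slot/carriage rows
213 [244 245 249 243 121 222 250 246 244 246 246 199 107  99 101  99 161 254
 247 244 243 243 241 226 245 245 244 244]
217 [244 245 248 243 123 219 249 246 244 245 249 250 124 102 108 106 146 240
 248 245 243 243 241 229 245 245 244 244]
221 [244 245 248 244 139 216 249 246 245 246 250 252 125 105 110 109 148 242
 250 245 244 244 240 223 245 245 244 244]
scene slot cols 346..356
     [344 345 346 347 348 349 350 351 352 353 354 355 356 357 358 359]
288 [109 109 108 108 107 107 107 106 107 118 109  78  40  20  17  19]
289 [107 109 108 109 108 108 103  97  87  80  63  40  26  13  17  18]
290 [107 107 108 107 105 101  94  81  59  46  31  17  13  14  13  22]
291 [108 107 103 100  95  89  83  62  35  22  17  15  16  15  16  19]
292 [104 100  94  89  86  86  78  52  22  17  16  12  14  10  14  17]
293 [93 89 88 87 85 85 83 64 39 22 13 16 15 13 18 13]
294 [87 86 86 85 85 86 86 80 61 39 21 14 14 14 18 11]
295 [85 84 86 86 86 88 86 80 68 47 28 15 16 13 14 14]
296 [86 86 87 88 85 80 75 64 50 40 35 24 16 16 11 15]
297 [86 87 85 80 75 64 51 44 42 39 38 33 27 19 18 17]
298 [87 82 74 64 51 43 40 38 40 40 41 42 45 44 35 28]
299 [82 68 51 42 41 39 40 39 41 43 48 59 68 73 67 55]
300 [77 61 45 42 39 41 41 42 49 59 69 80 85 86 84 80]
301 [77 61 52 46 42 42 47 57 67 79 85 86 86 87 87 86]
302 [63 61 66 66 57 54 65 76 82 86 86 86 86 85 87 86]
303 [71 80 86 86 79 74 81 84 86 86 87 86 86 87 86 88]
304 [101  94  92  88  88  89  91  93  94  90  86  85  86  86  88  89]
305 [112  94  89  88  91 110 129 140 143 118  96  90  88  89  90  91]
```

View pics/c18.png

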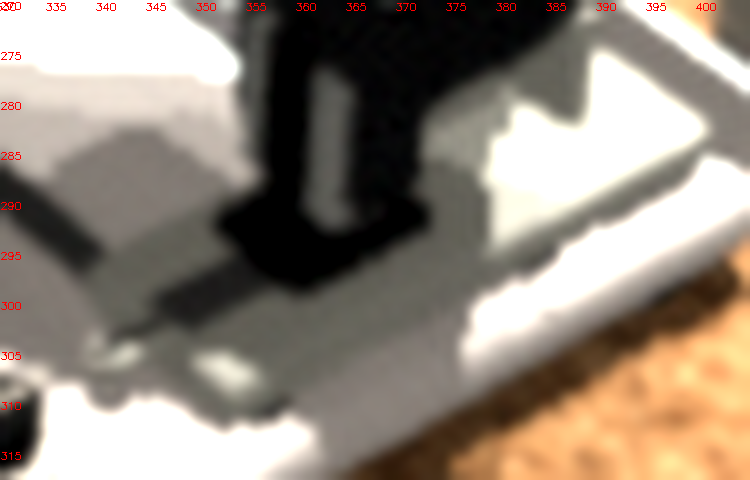

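Call:
move_arm(
  steps=[-1,-0.5,0.021,0,0,0,0,-1,-0.4,0.017,0,0,0,0,-1,-0.4,0.017,0,0,0,0,-1,-0.4,0.017,0,0,0,0,-1,-0.4,0.017,0,0,0,0,-1,-0.4,0.017,0,0,0,0,-1,0.005,0.11,0,0,0,0,-1,0,0,0,0,0,0],
)

```text
t: 19.95
eef_pos: [0.4361, -0.2235, 0.0829]
tool_rot: [-0.002, 1.0, -0.022, 0.0]
contact_force: [-1.8, 6.5, 12.2]
gripper_width: 0.133
```

Run:
```python
from h import *
ims=[cams.read_camera('scene')['pixels'].astype(float) for _ in range(3)]
c=cams.read_camera('scene'); im=np.mean(ims,0).mean(2); cv2.imwrite('pics/scene14.png',np.mean(ims,0)[:,:,::-1])
o=status.get_obs(); d=o['eef_pos']-np.array([.4403,-.1243,.0829]); print(o['eef_pos'],'trav',d@EY,d@EX,o['contact_force'],o['t'])
Y=lambda px,z:(atz(c,px,z)@EY)*1000
# stripe: per col centroid along row
for k in (340,341,342,343):
    col=im[298:310,k]; 
    i=col[2:9].argmin()+2; w=np.clip(88-col[i-2:i+3],0,None); r=298+(np.arange(i-2,i+3)*w).sum()/w.sum(); print('stripe',k,round(r,2),[round(Y((r,k),z),1) for z in(.042,.044)])
for k in range(324,331):
    col=im[303:318,k]; i=col.argmax() if k>326 else col[5:].argmax()+5; i=min(max(i,2),12); w=np.clip(col[i-2:i+3]-45,0,None); r=303+(np.arange(i-2,i+3)*w).sum()/w.sum(); print('line',k,round(r,2),round(Y((r,k),.042),1))
```

```text
[ 0.43604599 -0.22347803  0.08285553] trav -0.09926917991651359 -8.600687151097695e-05 [-1.56217409  6.1541192  12.12666388] 20.15
stripe 340 304.29 [np.float64(-204.1), np.float64(-205.8)]
stripe 341 303.51 [np.float64(-203.6), np.float64(-205.2)]
stripe 342 302.87 [np.float64(-203.4), np.float64(-205.0)]
stripe 343 301.9 [np.float64(-202.4), np.float64(-204.1)]
line 324 312.2 -202.9
line 325 311.78 -203.1
line 326 311.2 -203.0
line 327 310.79 -203.3
line 328 310.33 -203.4
line 329 309.88 -203.6
line 330 309.11 -203.1[ WARN:0@10.009] global loadsave.cpp:1063 imwrite_ Unsupported depth image for selected encoder is fallbacked to CV_8U.
```

Run:
```python
from h import *
ct=cams.read_camera('top')
Y=lambda px,z:round((atz(ct,px,z)@EY)*1000,1)
print('slot',Y((213,391.75),.044),Y((217,392.0),.044),Y((221,392.0),.044),'line',Y((243,392),.042),'tip',Y((247,391.4),.042),'shoe',Y((230,392.3),.05))
g=cv2.imread('pics/top0.png').astype(float).mean(2)
for r in (213,215,217,219,221):
    row=g[r,384:400]; w=np.clip(246-row,0,None); print(r,round(384+(w*np.arange(16)).sum()/w.sum(),2),Y((r,384+(w*np.arange(16)).sum()/w.sum()),.044))
for r in (256,258,260):
    row=g[r]; w=np.clip(row[434:438]-62,0,None); k=434+(w*np.arange(4)).sum()/w.sum(); print('mline',round(k,2),Y((r,k),.042))
# carriage edges at row 217
for n,r in (('top0.png',200),('top0.png',205),('top0.png',217)):
    print(r,cv2.imread('pics/'+n).mean(2)[r,378:406].astype(int))
```

```text
slot -104.1 -104.6 -104.5 line -104.2 tip -102.7 shoe -104.0
213 391.7 -104.0
215 391.99 -104.6
217 391.99 -104.6
219 391.98 -104.5
221 391.97 -104.4
mline 435.8 -202.7
mline 435.74 -202.4
mline 435.74 -202.2
200 [244 245 248 244 128 231 235  84  34  60 146 227 245 244 244 244 244 244
 244 243 243 243 240 224 245 245 244 244]
205 [104 105 105  93 105 236 251 248 245 245 245 244 244 243 244 244 244 244
 244 243 243 246 247 150 103 103 105 110]
217 [244 245 248 243 123 219 249 246 244 245 249 250 124 102 108 106 146 240
 248 245 243 243 241 229 245 245 244 244]
```

Call:
move_arm(
  steps=[-1,0.4,-0.017,0,0,0,0,-1,0.4,-0.017,0,0,0,0,-1,0.4,-0.017,0,0,0,0,-1,0.4,-0.017,0,0,0,0,-1,0.4,-0.017,0,0,0,0,-1,0.4,-0.017,0,0,0,0,-1,0.1,-0.004,0,0,0,0,-1,0,0,0,0,0,0],
)

```text
t: 21.0
eef_pos: [0.4602, -0.2245, 0.0828]
tool_rot: [-0.002, 1.0, -0.022, -0.001]
contact_force: [-5.6, 7.2, 15.0]
gripper_width: 0.132
```

Run:
```python
from h import *
c=cams.read_camera('scene'); save(c,'scene15.png'); ct=cams.read_camera('top'); save(ct,'top15.png')
o=status.get_obs(); d=o['eef_pos']-np.array([.43604,-.22348,.0829]); print(o['eef_pos'],'dy',d@EY,'dx',d@EX,o['contact_force'],o['gripper_width'],o['t'])
im=c['pixels'].astype(float).mean(2)
Y=lambda px,z:(atz(c,px,z)@EY)*1000
for k in (341,342,343):
    col=im[298:310,k]; i=col[2:7].argmin()+2; w=np.clip(88-col[i-2:i+2],0,None); r=298+(np.arange(i-2,i+2)*w).sum()/w.sum(); print('stripe',k,round(r,2),round(Y((r,k),.042),1))
for k in range(324,330):
    col=im[303:318,k]; i=col[5:].argmax()+5; i=min(max(i,2),12); w=np.clip(col[i-2:i+3]-45,0,None); r=303+(np.arange(i-2,i+3)*w).sum()/w.sum(); print('line',k,round(r,2),round(Y((r,k),.042),1))
a=cv2.resize(c['pixels'][190:330,230:420,::-1],None,fx=4,fy=4,interpolation=cv2.INTER_CUBIC); cv2.imwrite('pics/c19.png',a)
```

```text
[ 0.46017615 -0.22444558  0.08286211] dy 4.869643235800229e-05 dx 0.024155405566434158 [-4.57622794  6.55623198 15.25281392] 0.13048773971392982 21.1
stripe 341 301.97 -200.3
stripe 342 302.36 -202.3
stripe 343 302.06 -202.8
line 324 307.7 -193.5
line 325 307.5 -194.2
line 326 310.87 -202.3
line 327 310.68 -203.0
line 328 309.94 -202.6
line 329 309.67 -203.1
```

View pics/c19.png

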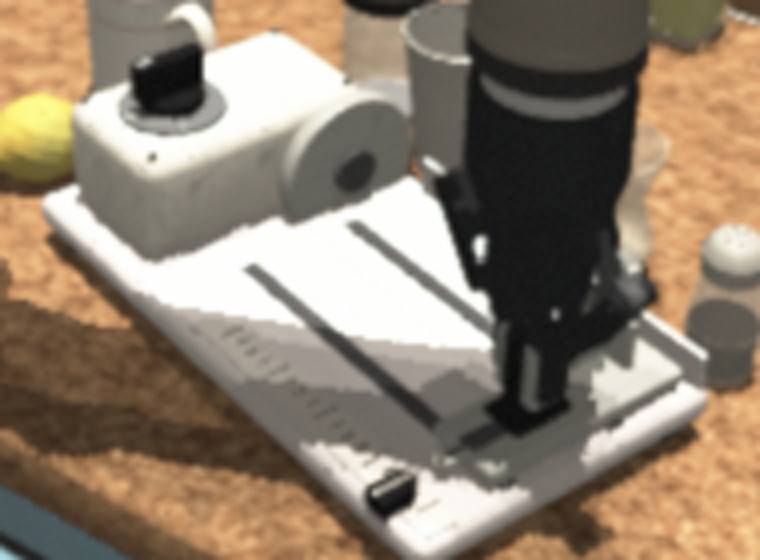

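```bash
python3 -c "
from h import *
print(order.hand_in()); o=status.get_obs(); print(o['t'],o['eef_pos'],o['gripper_width'])"
```

```text
the job is handed in; nothing more can be done
None
the job is handed in; nothing more can be done
```

I handed the job in at about 21 s. The isolator is off, the leg is pulled out to the mark, and the cam lever is closed and still gripped. No verdict came back.

- **Isolator:** I turned it through 69°. The last pictures show the bar along the machine's x axis.
- **Leg:** I pulled the leg about 99 mm by the tab. At the last check with the lever open, the tongue's line and the pointer's line agreed to about 0.2 mm in the scene camera. I put the real uncertainty at about 1 mm.
- **Lever:** It moved 24.1 mm and the arm then felt the end stop. The leg moved less than 0.1 mm while it closed. The pointer and the things around it look unmoved in the last picture.

**Lever closed twice:** after the first closing, a finer measurement showed the leg about 1 mm past the mark. I opened the lever, moved the leg back about 0.9 mm and closed it again. So the first closing was about 1 mm off the mark.

**Checks that disagreed:**
- The trained network put the tongue 4.7 mm short of the mark just before a 0.7 mm pull. I trusted the pictures and the scale ticks instead.
- The top camera, from the pictures taken before the pull, gave a required travel of 98 to 100 mm. The arm was blocking its view by then.
- The arm read about 0.7 mm more travel than the pictures did.
- After the final closing, the tongue measurement was disturbed by light patches, with readings from −200.3 to −202.8 mm against about −202.8 mm for the pointer. I relied on the check made just before closing.

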